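# Gauge a shaft collar on the step mandrel and rack it

## Robot

A 7-joint arm with a two-finger parallel gripper is mounted at the origin on a cart in front of the work surface, level with it; the furniture and walls round the work are solid. World frame = base frame: x ahead of the robot, y to its left, z up, the work surface at z = 0. Lengths are in m, angles in degrees, forces in N, time in s.
With the tool pointing down it reaches from about 0.4 to 0.875 m from the base axis. Payload 19.3 kg.
Tool frame: the origin (TCP) lies on the front face of the gripper's body, between the roots of the fingers; the fingertips stand 73 mm ahead of it and the grasp point (between the pads) lies ctrl.tcp_to_grasp ahead of it (ctrl.tcp_to_grasp is the distance from the TCP to the grasp point, in m); z points along the fingers, x is the direction in which the jaws open and shut, and the axes are right-handed (so a half turn about z gives the same grasp; the last joint's range is limited). The gripper opens to 85 mm and grips with 20 to 120 N. Pads are 22 mm wide; open, the fingers measure 114 mm over their backs; the gripper's body (76 mm by 85 mm) begins 54 mm behind the grasp point. The pads swing forward as they close: fully open they stand 13 mm farther back than shut.
Start: joints at [-73.465, 29.874, -2.08, 91.645, 1.215, 58.505, -6.463], TCP at [0.219, 0.585, 0.304] pointing down, gripper open.
Joint ranges: [-166.77, 166.77], [-17.47, 122.26], [-85.68, 81.53], [9.62, 139.38], [-72.42, 252.41], [9.2, 110.78], [-144.41, 144.41]. Speed limits (degrees/s): [108.29, 108.29, 136.94, 136.94, 172.46, 172.46, 172.46].

## Interface

Orientations are given as [roll, pitch, yaw] about the fixed x, y, z axes, in that order (R = Rz(yaw) Ry(pitch) Rx(roll)).
In Python, from bench import telemetry, viewer, hand_in, ctrl gives the robot as it stands.
- The arm moves only by the shell command python3 -m crank 'ROWS' [OPENING] [FORCE]. ROWS is JSON, a list of rows, each a list of 6 numbers: the shift along the tool's x, y, z in mm, then the turn, a rotation vector about the tool's x, y, z in degrees. In form: [[dx, dy, dz, wx, wy, wz], ...]. A call has exactly 10 rows; each row shifts and turns the commanded pose from where the row before left it, along the tool's axes as they then stand; what a row does not reach is not made up. A row lasts 1/12 s, in which the tool goes at most 41.7 mm and 7.16 degrees, less where a joint would pass 70% of its speed; a pose out of reach is approached as far as the arm can. A call with a gripper value outside its range is refused whole. OPENING is the closure, from 0 (fully open) to 1 (shut), set as the call begins (- or left out, the last holds). The fingers move at their own pace and stop on an object; FORCE is the grip in N (left out, the last holds). Time passes only in rows, so rows that do not move let the fingers close, or fill a call up. It gives the time, the measured TCP pose, the force and the opening at its end, in the units of the state.
- telemetry.observe(): the state, without advancing time (a new reading comes with each control period).
- viewer.grab_frame(name): name is "side" or "top" or "wrist"; returns a dict with "frame" (480x640x3 uint8, red, green, blue), "fx", "fy", "cx", "cy" (pixels), "R" (3x3) and "t" (3): a world point X has camera coordinates R X + t. Camera axes: x right, y down, z forward; pixel columns grow to the right and rows downward; lengths in m; the calibration is good to about 2 mm. The wrist camera is an equidistant fisheye: a pixel r from the principal point sees the ray r / f radians off the axis. A picture is of the moment at which its call begins. There is no depth.
- hand_in(): hands the job in, once; it reports no verdict.
The state is a dict: "clock": time; "q": joint angles; "dq": joint speeds; "joint_torque": joint torques, N m; "tcp_pos": TCP position; "eef_rot": TCP orientation; "ft_force": force on the tool from outside, world axes, zero at the start; "torque": the same for the moment, N m; "width": opening from 0.0 (shut) to 1.0 (fully open).
Only numpy, scipy, OpenCV 4.12 (cv2) and the standard library are available. Lean on these libraries where they do the work, as an engineer would, in place of code of your own. Each camera call takes 0.05 s, during which the arm holds its last target.

## Task

Find out the bore of the collar that lies on the green mat: slide it upright down over the stepped mandrel of the gauge until it stops, and seat it there with a firm but gentle push of about 10 N, never forcing it beyond 25 N. The coloured band whose upper step carries the collar tells its size: take the collar off again and lay it flat over the rack post of that colour. Leave the two collars in the white tray, the little brown dropper bottle and the solvent tin where they are.

Things in the scene. Friction and masses are not known exactly. Their poses are not given: they have to be found in the camera images.
- collar_a: loose aluminium collar (short thick ring), 46 mm outside diameter, 20 mm high, about 0.06 kg; one of three that look alike, with bores of 20, 25 and 30 mm; which has which is not told. One lies on the green mat, within 20 mm of its centre, the other two in the white tray. Origin: centre of its underside; z: its axis, up
- collar_b: loose aluminium collar (short thick ring), 46 mm outside diameter, 20 mm high, about 0.06 kg; one of three that look alike, with bores of 20, 25 and 30 mm; which has which is not told. One lies on the green mat, within 20 mm of its centre, the other two in the white tray. Origin: centre of its underside; z: its axis, up
- collar_c: loose aluminium collar (short thick ring), 46 mm outside diameter, 20 mm high, about 0.06 kg; one of three that look alike, with bores of 20, 25 and 30 mm; which has which is not told. One lies on the green mat, within 20 mm of its centre, the other two in the white tray. Origin: centre of its underside; z: its axis, up
- gauge_foot: fixed round dark steel foot of the bore gauge, 64 mm diameter, 16 mm high, carrying the upright stepped mandrel on its axis; origin: centre of its underside, on the desk. A collar stops with its underside on top of the blue band (bore 20 mm), 73 mm above the desk, of the yellow band (bore 25 mm), 58 mm, or of the red band (bore 30 mm), 43 mm, each give or take 4 mm (see gauge_axis)
- check_mat: fixed green mat, 80 x 80 x 3 mm; origin: centre of its underside; the collar to be gauged lies on it
- hold_tray: fixed low white tray, 75 x 135 mm, 14 mm high, floor 3 mm thick, with the two collars to be left alone; origin: centre of its underside
- rack: fixed wooden rack board, 60 x 175 x 8 mm, with three upright posts of 12 mm diameter, 30 mm high, 60 mm apart along its own y axis: blue at +y, yellow in the middle, red at -y, each in a painted disc of its colour; origin: centre of its underside
- dropper: loose brown dropper bottle, 36 mm diameter, 77 mm high; to be left alone; origin: centre of its underside
- tin: loose rust-brown solvent tin with a white cap, 53 x 82 x 124 mm; to be left alone; origin: centre of its underside
- post_blue (a point): foot of the rack's blue post: on its axis, level with the top of the board, 8 mm above the desk
- post_yellow (a point): foot of the rack's yellow post: on its axis, level with the top of the board, 8 mm above the desk
- post_red (a point): foot of the rack's red post: on its axis, level with the top of the board, 8 mm above the desk
- gauge_axis (a point): point on the mandrel's axis, 28 mm above the desk, fixed to the foot. The mandrel's underside is here, give or take 4 mm: it is screwed in to a different height each time. From its underside: red 0-15 mm, 35 mm thick; yellow 15-30, tapering 28.6 to 27.4; blue 30-45, 23.6 to 22.4; steel 45-60, 18.6 to 17.2; nose to a 6 mm tip at 72. Pushed down it springs by 1 mm per 8 N
There are look-alikes about, which are no part of the job. Leave any black look-alike of the collar_b alone.

How it is judged:
By the outcome, as a careful person would: the job done as asked, in the order asked, and still so for the second after the job is handed in, with the robot touching nothing.
It also fails if it takes over 45 s, if anything falls off the work surface, if the arm or the gripper's body presses on something with over 40 N, if the wrist force passes 120 N, or if a joint passes its speed limit or range.

## Working session

There is one attempt and no reset: what is moved stays moved. The work goes in short steps, Python scripts to look and compute and a shell command to move; the robot and the scene stay as the last step left them, time stands still between calls to the robot, and variables do not carry over. Pictures are saved under pics/ and viewed, and the job is handed in when it is done.

```bash
mkdir -p pics; ls; python3 - <<'E'
from bench import telemetry, viewer, ctrl
import cv2
s=telemetry.observe();print(s, ctrl.tcp_to_grasp)
for n in("side","top","wrist"):
    f=viewer.grab_frame(n);cv2.imwrite(f"pics/{n}0.png",f["frame"][:,:,::-1]);print(n,f["fx"],f["cx"],f["cy"],f["R"],f["t"])
E
```

```text
pics
{'clock': 0.0, 'q': array([-73.46372935,  29.90919293,  -2.08048189,  91.67289676,
         1.21433127,  58.50318018,  -6.46333217]), 'dq': array([-0.08603847, -0.02894278,  0.0232302 ,  0.04053301,  0.08497931,
        0.02810276,  0.03031457]), 'joint_torque': array([-3.04864470e-04, -9.27110624e+01,  1.97991170e+00, -3.69954944e+01,
        1.78517879e-02,  7.86799559e-03, -8.56541965e-05]), 'tcp_pos': array([0.21942602, 0.58495468, 0.30333099]), 'eef_rot': array([1.79995384e+02, 6.30566545e-02, 6.94396294e+01]), 'ft_force': array([-0.24703891,  0.77107729,  0.19669837]), 'torque': array([ 0.00916322, -0.04484177,  0.02819202]), 'width': 1.005393122730203} 0.0539
side 471.1653413936161 316.9152859034978 245.31264164132298 [[-9.61751205e-01 -2.73924427e-01 -1.67540898e-04]
 [-1.82731496e-01  6.42027391e-01 -7.44587153e-01]
 [ 2.04068175e-01 -7.16076977e-01 -6.67525238e-01]] [0.43789853 0.40300955 0.52523339]
top 521.7056385304295 319.01565872685455 245.98934098738923 [[-0.01992187 -0.99892059 -0.04196164]
 [-0.98067292  0.02769405 -0.19368443]
 [ 0.19463745  0.03729209 -0.98016609]] [-0.35925473  0.57101739  0.9278142 ]
wrist 371.64829954431775 318.8389709150012 236.27265778507106 [[ 3.51546550e-01  9.36170119e-01 -7.29066406e-04]
 [ 8.92764762e-01 -3.35012570e-01  3.01226922e-01]
 [ 2.81755397e-01 -1.06546170e-01 -9.53552206e-01]] [-0.62449197 -0.03817633  0.37961364]
```

View pics/side0.png

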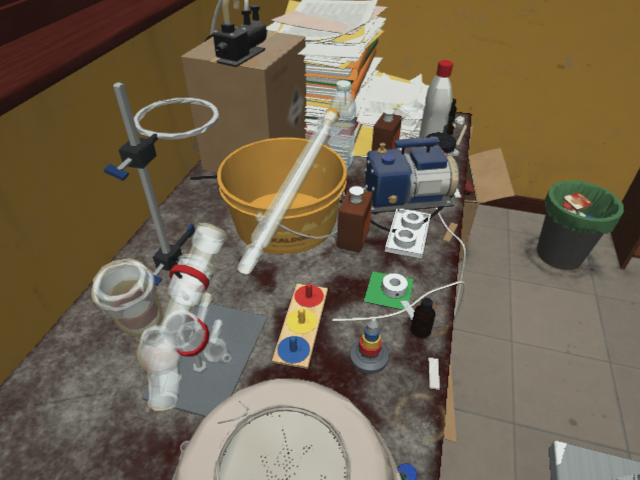

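View pics/top0.png

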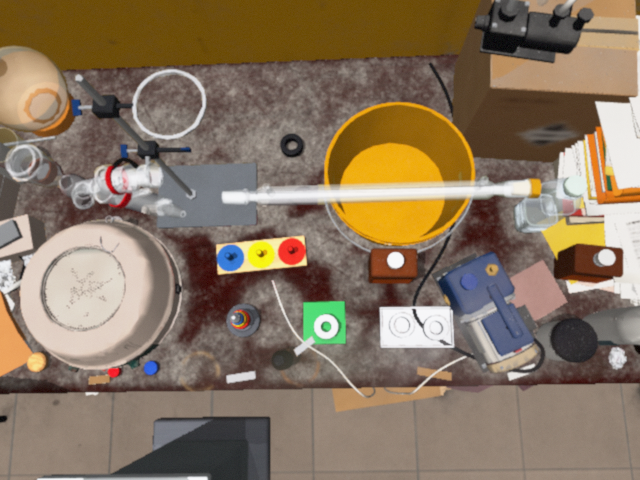

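View pics/wrist0.png

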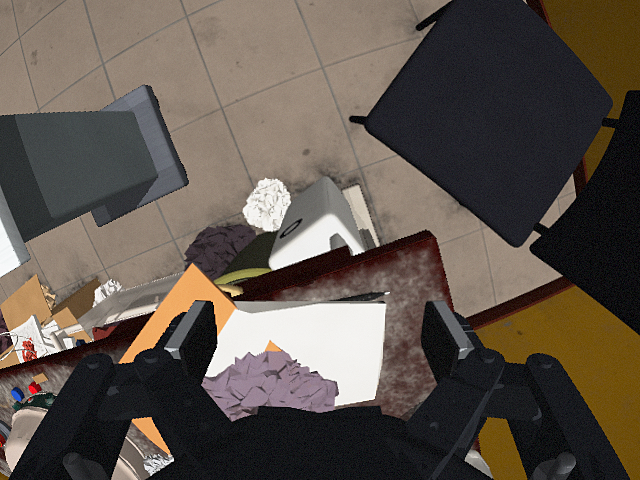

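```bash
python3 - <<'E'
import cv2
t=cv2.imread("pics/top0.png");s=cv2.imread("pics/side0.png")
cv2.imwrite("pics/topc.png",cv2.resize(t[230:390,200:360],(600,600),interpolation=cv2.INTER_CUBIC))
cv2.imwrite("pics/sidec.png",cv2.resize(s[250:400,260:460],(800,600),interpolation=cv2.INTER_CUBIC))
E
```

```text
(no output)
```

View pics/topc.png

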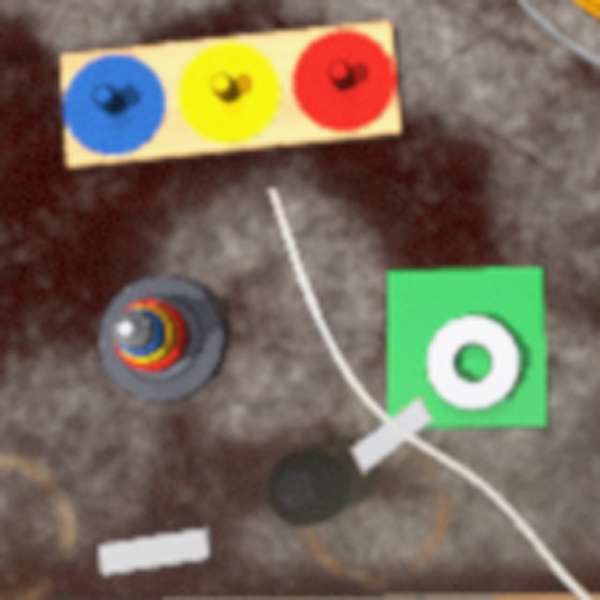

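View pics/sidec.png

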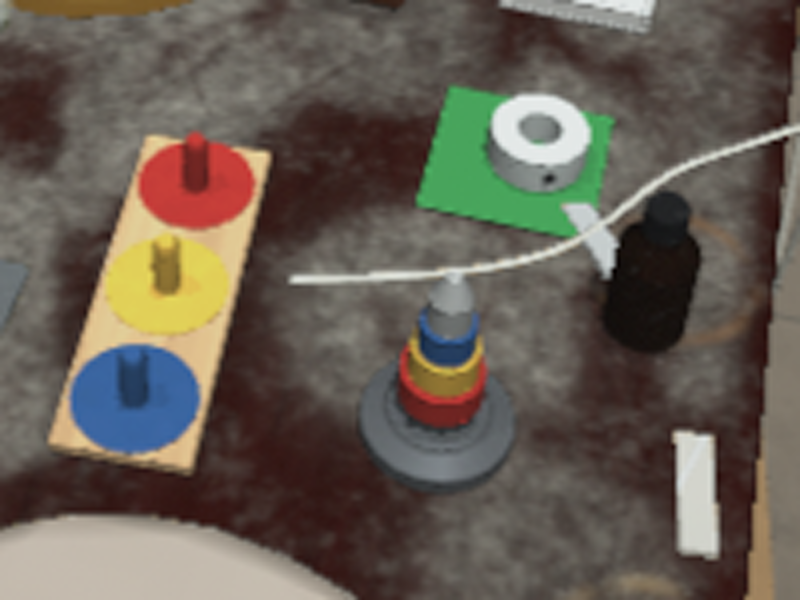

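```bash
cat > h.py <<'E'
import numpy as np,cv2
from bench import viewer,telemetry
def cam(n): 
    f=viewer.grab_frame(n);return f
def ray(f,uv,wrist=False):
    d=np.array([(uv[0]-f["cx"])/f["fx"],(uv[1]-f["cy"])/f["fy"]])
    if wrist:
        r=np.hypot(*d); d3=np.array([*(d/r*np.sin(r)),np.cos(r)])
    else: d3=np.array([*d,1])
    R=np.array(f["R"]);return -R.T@f["t"], R.T@d3
def atz(f,uv,z,wrist=False):
    o,d=ray(f,uv,wrist);return o+d*(z-o[2])/d[2]
def tri(rs):
    A=sum(np.eye(3)-np.outer(d,d)/(d@d) for o,d in rs);b=sum((np.eye(3)-np.outer(d,d)/(d@d))@o for o,d in rs)
    return np.linalg.solve(A,b)
E
python3 - <<'E'
from h import *
np.set_printoptions(precision=4,suppress=True)
T=cam("top");S=cam("side")
t=lambda u,v:((u+.5)/3.75-.5+200,(v+.5)/3.75-.5+230)
s=lambda u,v:((u+.5)/4-.5+260,(v+.5)/4-.5+250)
for n,z,a,b in [("collar",.023,(474,362),(540,131)),("tip",.1,(130,328),(456,273)),("foot",.016,(162,338),(438,418)),
 ("pb",.038,(103,97),(131,350)),("py",.038,(225,84),(166,240)),("pr",.038,(342,71),(195,136)),
 ("db",.008,(114,104),(134,397)),("dy",.008,(230,92),(167,285)),("dr",.008,(345,80),(197,184))]:
    print(n,atz(T,t(*a),z),atz(S,s(*b),z),tri([ray(T,t(*a)),ray(S,s(*b))]))
print("dropper top",tri([ray(T,t(305,480)),ray(S,s(672,208))]))
print("cable",[atz(T,t(*p),.005) for p in [(272,190),(320,320),(410,432),(585,595)]])
print("tin top",atz(T,(395,260),.124), "tray",atz(T,(417,327),.014))
E
```

```text
collar [ 0.4147 -0.382   0.023 ] [ 0.4145 -0.3772  0.023 ] [ 0.4148 -0.3818  0.0182]
tip [ 0.4304 -0.2253  0.1   ] [ 0.43   -0.2205  0.1   ] [ 0.4305 -0.2243  0.0953]
foot [ 0.4304 -0.2245  0.016 ] [ 0.4294 -0.215   0.016 ] [ 0.4306 -0.2226  0.0054]
pb [ 0.5508 -0.1975  0.038 ] [ 0.5524 -0.1976  0.038 ] [ 0.5516 -0.1975  0.0381]
py [ 0.5558 -0.2596  0.038 ] [ 0.556 -0.256  0.038] [ 0.5567 -0.259   0.0343]
pr [ 0.5608 -0.319   0.038 ] [ 0.5615 -0.3172  0.038 ] [ 0.5616 -0.3188  0.0362]
db [ 0.5524 -0.1968  0.008 ] [ 0.5519 -0.1966  0.008 ] [ 0.5522 -0.1968  0.0078]
dy [ 0.5571 -0.2576  0.008 ] [ 0.5563 -0.2561  0.008 ] [ 0.5571 -0.2574  0.0063]
dr [ 0.5618 -0.3177  0.008 ] [ 0.5605 -0.3158  0.008 ] [ 0.5616 -0.3176  0.006 ]
dropper top [ 0.3568 -0.3027  0.0703]
cable [array([ 0.5056, -0.2791,  0.005 ]), array([ 0.4383, -0.3035,  0.005 ]), array([ 0.3813, -0.3485,  0.005 ]), array([ 0.3006, -0.4337,  0.005 ])]
tin top [ 0.5192 -0.5048  0.124 ] tray [ 0.4098 -0.5514  0.014 ]
```

```bash
python3 - <<'E'
from h import *
np.set_printoptions(precision=4,suppress=True)
T=cam("top");S=cam("side")
for n,a,b in [("pan",(84,287),(287,458)),("tubeend",(224,197),(245,268)),("tubefar",(540,188),(335,117)),("ring",(170,104),(177,118)),("rodtop",(80,77),(118,85))]:
    print(n,tri([ray(T,a),ray(S,b)]))
E
```

```text
pan [0.4833 0.0269 0.1343]
tubeend [ 0.6299 -0.2165  0.1547]
tubefar [ 0.6297 -0.7536  0.1406]
ring [ 0.6808 -0.2009  0.3983]
rodtop [ 0.6819 -0.1204  0.4702]
```

```bash
cat >> h.py <<'E'
from scipy.spatial.transform import Rotation as Ro
def plan(p0,e0,pts,show=True):
    "pts: list of (pos, yaw, nrows); from pose p0 (m), euler e0 -> rows"
    R=Ro.from_euler('xyz',e0,degrees=True);p=np.array(p0,float);out=[]
    for q,yaw,n in pts:
        Rt=Ro.from_euler('xyz',[180,0,yaw],degrees=True)
        for k in range(n):
            d=R.inv().apply((np.array(q)-p)/(n-k))*1000
            w=(R.inv()*Rt).as_rotvec(degrees=True)/(n-k)
            r=[round(x,1) for x in [*d,*w]];out.append(r)
            p=p+R.apply(r[:3])/1000;R=R*Ro.from_rotvec(r[3:],degrees=True)
    for i in range(0,len(out),10): print([[float(v) if v%1 else int(v) for v in r] for r in out[i:i+10]])
    print("end",p,R.as_euler('xyz',degrees=True))
def now():
    s=telemetry.observe();return s["tcp_pos"],s["eef_rot"]
E
python3 - <<'E'
from h import *
np.set_printoptions(precision=4,suppress=True)
T=cam("top")
print([atz(T,p,.4) for p in [(170,138),(207,104),(133,104),(170,70)]])
p,e=now()
plan(p,e,[((.48,.10,.32),30,18),((.43,-.36,.26),4.5,12)])
E
```

```text
[array([ 0.6351, -0.2027,  0.4   ]), array([ 0.679 , -0.2484,  0.4   ]), array([ 0.6829, -0.1534,  0.4   ]), array([ 0.7281, -0.1994,  0.4   ])]
[[-20.2, 23, -0.9, 0, 0, 2.2], [-19.3, 23.8, -0.9, 0, 0, 2.2], [-18.3, 24.5, -0.9, 0, 0, 2.2], [-17.4, 25.2, -0.9, 0, 0, 2.2], [-16.4, 25.8, -0.9, 0, 0, 2.2], [-15.4, 26.4, -0.9, 0, 0, 2.2], [-14.4, 27, -0.9, 0, 0, 2.2], [-13.3, 27.5, -0.9, 0, 0, 2.2], [-12.2, 28, -0.9, 0, 0, 2.2], [-11.2, 28.5, -0.9, 0, 0, 2.2]]
[[-10.1, 28.9, -0.9, 0, 0, 2.2], [-8.9, 29.3, -0.9, 0, 0, 2.2], [-7.8, 29.6, -0.9, 0, 0, 2.2], [-6.7, 29.9, -0.9, 0, 0, 2.2], [-5.5, 30.1, -0.9, 0, 0, 2.2], [-4.3, 30.3, -0.9, 0, 0, 2.1], [-3.3, 30.4, -0.9, 0, 0, 2.2], [-2, 30.4, -0.8, 0, 0, 2.1], [-22.8, 31.1, 5, 0, 0, 2.1], [-21.6, 31.9, 5, 0, 0, 2.1]]
[[-20.5, 32.7, 5, 0, 0, 2.1], [-19.3, 33.4, 5, 0, 0, 2.1], [-18, 34.1, 5, 0, 0, 2.1], [-16.7, 34.7, 5, 0, 0, 2.1], [-15.5, 35.3, 5, 0, 0, 2.2], [-14.1, 35.9, 5, 0, 0, 2.1], [-12.8, 36.4, 5, 0, 0, 2.2], [-11.4, 36.9, 5, 0, 0, 2.1], [-10, 37.2, 5, 0, 0, 2.2], [-8.5, 37.6, 5.1, 0, 0, 2.1]]
end [ 0.43 -0.36  0.26] [179.9902   0.0027   4.5418]
```

```bash
python3 -m crank '[[-20,23,-1,0,0,2.2],[-19,24,-1,0,0,2.2],[-18,24.5,-1,0,0,2.2],[-17.5,25,-1,0,0,2.2],[-16.5,26,-1,0,0,2.2],[-15.5,26.5,-1,0,0,2.2],[-14.5,27,-1,0,0,2.2],[-13,27.5,-1,0,0,2.2],[-12,28,-1,0,0,2.2],[-11,28.5,-1,0,0,2.2]]' && python3 -m crank '[[-10,29,-1,0,0,2.2],[-9,29.5,-1,0,0,2.2],[-8,29.5,-1,0,0,2.2],[-7,30,-1,0,0,2.2],[-5.5,30,-1,0,0,2.2],[-4,30.5,-1,0,0,2.2],[-3,30.5,-1,0,0,2.2],[-2,30.5,-1,0,0,2.1],[-23,31,5,0,0,2.1],[-22,32,5,0,0,2.1]]' && python3 -m crank '[[-20.5,33,5,0,0,2.1],[-19,33.5,5,0,0,2.1],[-18,34,5,0,0,2.1],[-17,34.5,5,0,0,2.1],[-15.5,35.5,5,0,0,2.2],[-14,36,5,0,0,2.1],[-13,36.5,5,0,0,2.2],[-11.5,37,5,0,0,2.1],[-10,37,5,0,0,2.2],[-8.5,37.5,5,0,0,2.1]]'
python3 - <<'E'
from h import *
import cv2
T=cam("wrist");cv2.imwrite("pics/w1.png",T["frame"][:,:,::-1]);print(now(),telemetry.observe()["clock"])
E
```

```text
clock: 1.23
tcp_pos: [0.3654, 0.3151, 0.3141]
eef_rot: [-180.0, -0.0, 47.3]
ft_force: [1.3, 0.9, 0.7]
width: 0.998
clock: 2.07
tcp_pos: [0.4726, 0.0222, 0.3119]
eef_rot: [180.0, -0.0, 25.7]
ft_force: [0.6, -0.9, -0.2]
width: 1.002
clock: 2.9
tcp_pos: [0.4293, -0.3619, 0.2617]
eef_rot: [-180.0, -0.0, 4.3]
ft_force: [0.7, 0.2, 0.7]
width: 1.0
(array([ 0.42689363, -0.36873438,  0.26130564]), array([1.79781949e+02, 6.33781440e-02, 3.84306921e+00])) 2.95
```

View pics/w1.png

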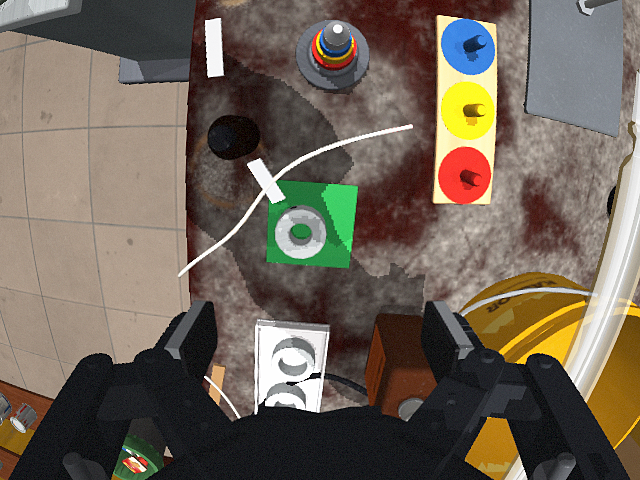

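```bash
python3 - <<'E'
from h import *
np.set_printoptions(precision=4,suppress=True)
W=cam("wrist")
im=W["frame"][:,:,::-1];cv2.imwrite("pics/w2.png",cv2.resize(im[170:280,240:380],(764,600),interpolation=cv2.INTER_CUBIC))
cv2.imwrite("pics/w2b.png",cv2.resize(im[0:220,280:520],(655,600),interpolation=cv2.INTER_CUBIC))
np.save("pics/w2.npy",W,allow_pickle=True)
print(now(),W["fx"],W["fy"])
E
```

```text
(array([ 0.4275, -0.3656,  0.2614]), array([179.8555,   0.0796,   3.9795])) 371.64829954431775 371.64829954431775
```

View pics/w2.png

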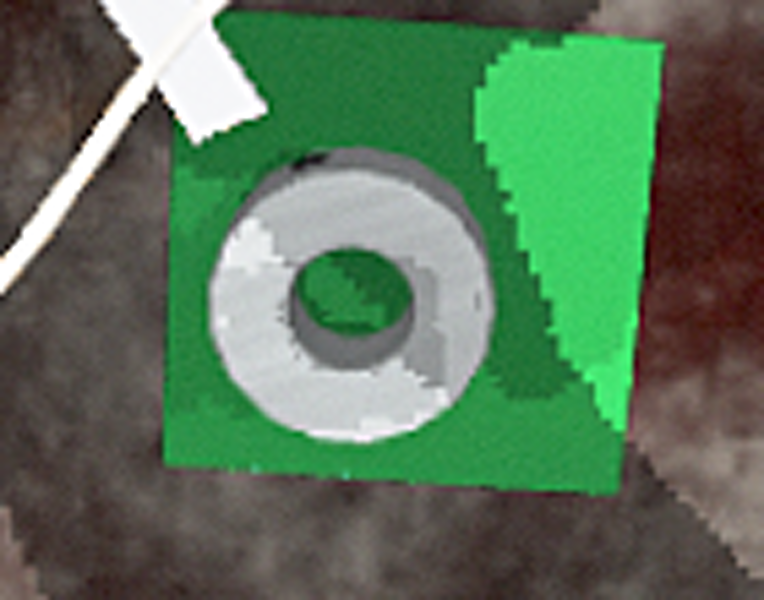

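View pics/w2b.png

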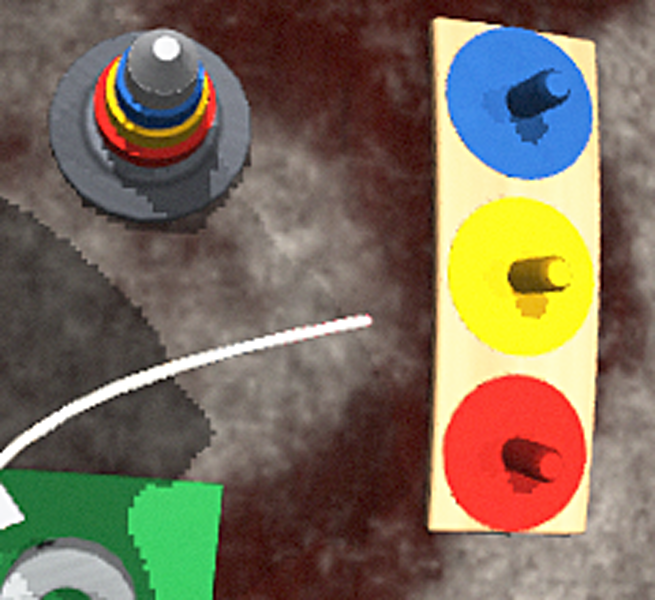

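```bash
python3 - <<'E'
from h import *
np.set_printoptions(precision=4,suppress=True)
W=np.load("pics/w2.npy",allow_pickle=True).item()
T=cam("top")
a=lambda u,v:((u+.5)/5.457-.5+240,(v+.5)/5.4545-.5+170)
b=lambda u,v:((u+.5)/2.729-.5+280,(v+.5)/2.727-.5)
print("cam",ray(W,(320,240),True))
print("collar",atz(W,a(352,307),.023,True))
print("tip",atz(W,b(165,47),.1,True),"foot",atz(W,b(150,125),.016,True))
for n,u in [("b",(556,84)),("y",(560,272)),("r",(545,463))]: print(n,atz(W,b(*u),.038,True))
for n,u in [("b",(519,103)),("y",(521,276)),("r",(515,452))]: print(n,atz(W,b(*u),.008,True))
p,e=now()
plan(p,e,[((.415,-.3815,.16),4.5,10)])
E
```

```text
cam (array([ 0.4212, -0.2914,  0.3306]), array([ 0.0229, -0.3133, -0.9494]))
collar [ 0.4141 -0.381   0.023 ]
tip [ 0.4294 -0.224   0.1   ] foot [ 0.4295 -0.2256  0.016 ]
b [ 0.5504 -0.1982  0.038 ]
y [ 0.5556 -0.2576  0.038 ]
r [ 0.5577 -0.317   0.038 ]
b [ 0.5503 -0.1985  0.008 ]
y [ 0.5551 -0.2579  0.008 ]
r [ 0.5599 -0.3172  0.008 ]
[[-1.5, 1.8, 10.1, 0, 0, 0], [-1.5, 1.8, 10.2, 0, 0, 0], [-1.5, 1.8, 10.1, 0, 0, 0], [-1.5, 1.8, 10.2, 0, 0, 0], [-1.5, 1.7, 10.1, 0, 0, -0.1], [-1.4, 1.7, 10.2, 0, 0, 0], [-1.5, 1.8, 10.1, 0, 0, -0.1], [-1.4, 1.7, 10.2, 0, 0, 0], [-1.5, 1.8, 10.1, 0, 0, -0.1], [-1.4, 1.7, 10.2, 0, 0.1, 0]]
end [ 0.415  -0.3815  0.16  ] [179.9537  -0.037    4.4771]
```

```bash
python3 -m crank '[[-1.5,1.8,11,0,0,0],[-1.5,1.8,11,0,0,0],[-1.5,1.8,11,0,0,0],[-1.5,1.8,11,0,0,0],[-1.5,1.8,11,0,0,0],[-1.4,1.8,11,0,0,0],[-1.4,1.8,11,0,0,0],[-1.4,1.7,11,0,0,0],[-1.4,1.7,11,0,0,0],[0,0,5,0,0,0]]' 0.2
python3 - <<'E'
from h import *
np.set_printoptions(precision=4,suppress=True)
T=cam("wrist");cv2.imwrite("pics/w3.png",T["frame"][:,:,::-1])
S=cam("side");cv2.imwrite("pics/s3.png",cv2.resize(S["frame"][190:340,300:500,::-1],(800,600),interpolation=cv2.INTER_CUBIC));print(now())
E
```

```text
clock: 3.88
tcp_pos: [0.4173, -0.3772, 0.1562]
eef_rot: [-180.0, 0.1, 4.4]
ft_force: [-1.0, 0.2, -1.4]
width: 0.798
(array([ 0.4176, -0.377 ,  0.1569]), array([-179.953 ,    0.0651,    4.421 ]))
```

View pics/w3.png

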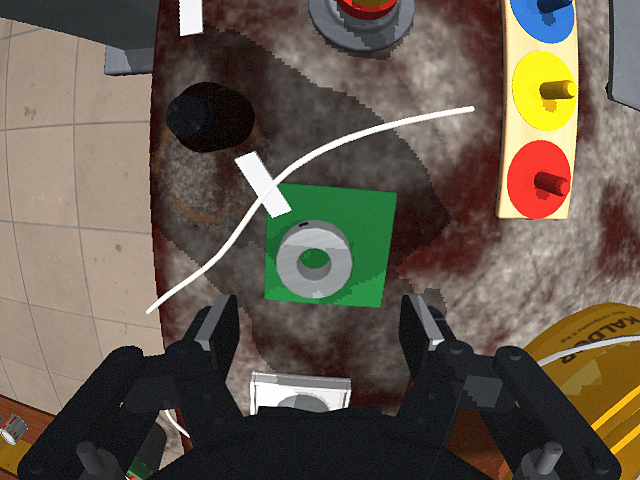

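View pics/s3.png

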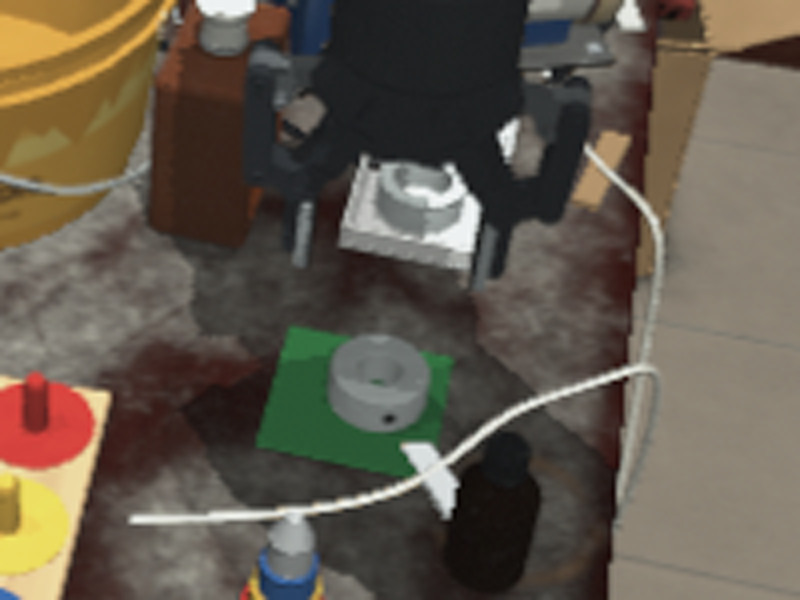

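```bash
python3 - <<'E'
from h import *
np.set_printoptions(precision=4,suppress=True)
S=cam("side");W=cam("wrist")
for u,v in [(301,266),(481,288)]:
    o,d=ray(S,(300+u/4-.4,190+v/4-.4))
    for y in(-.377,-.366): print(o+d*(y-o[1])/d[1])
print("collar w", atz(W,(314,259.5),.023,True))
p,e=now();print(p,e)
plan(p,e,[((.4147,-.381,.082),4.5,10)])
E
```

```text
[ 0.4558 -0.377   0.0786]
[ 0.4546 -0.366   0.0889]
[ 0.3775 -0.377   0.0857]
[ 0.3777 -0.366   0.0958]
collar w [ 0.4145 -0.3789  0.023 ]
[ 0.4181 -0.3771  0.1581] [179.9941  -0.0093   4.4383]
[[-0.4, 0.4, 7.6, 0, 0, 0], [-0.4, 0.4, 7.6, 0, 0, 0], [-0.4, 0.3, 7.6, 0, 0, 0], [-0.4, 0.4, 7.6, 0, 0, 0], [-0.4, 0.3, 7.6, 0, 0, 0], [-0.3, 0.4, 7.6, 0, 0, 0], [-0.4, 0.3, 7.6, 0, 0, 0], [-0.3, 0.4, 7.6, 0, 0, 0], [-0.4, 0.3, 7.6, 0, 0, 0], [-0.3, 0.4, 7.7, 0, 0, -0.1]]
end [ 0.4147 -0.381   0.082 ] [179.9941  -0.0093   4.5383]
```

```bash
python3 -m crank '[[-0.4,0.3,8,0,0,0],[-0.4,0.3,8,0,0,0],[-0.4,0.3,8,0,0,0],[-0.4,0.3,8,0,0,0],[-0.4,0.3,8,0,0,0],[-0.4,0.3,8,0,0,0],[-0.4,0.3,8,0,0,0],[-0.4,0.3,8,0,0,0],[-0.4,0.3,8,0,0,0],[0,0,5,0,0,0]]' 0.2
python3 - <<'E'
from h import *
np.set_printoptions(precision=4,suppress=True)
T=cam("wrist");cv2.imwrite("pics/w4.png",T["frame"][:,:,::-1]);print(now())
S=cam("side");cv2.imwrite("pics/s4.png",cv2.resize(S["frame"][190:340,300:500,::-1],(800,600),interpolation=cv2.INTER_CUBIC));print(now())
E
```

```text
clock: 4.92
tcp_pos: [0.4143, -0.38, 0.0798]
eef_rot: [-180.0, 0.0, 4.4]
ft_force: [-0.2, -0.9, -0.5]
width: 0.798
(array([ 0.4142, -0.3798,  0.0793]), array([-179.9478,    0.063 ,    4.4343]))
(array([ 0.4143, -0.3798,  0.08  ]), array([-179.9512,    0.0549,    4.4325]))
```

View pics/w4.png

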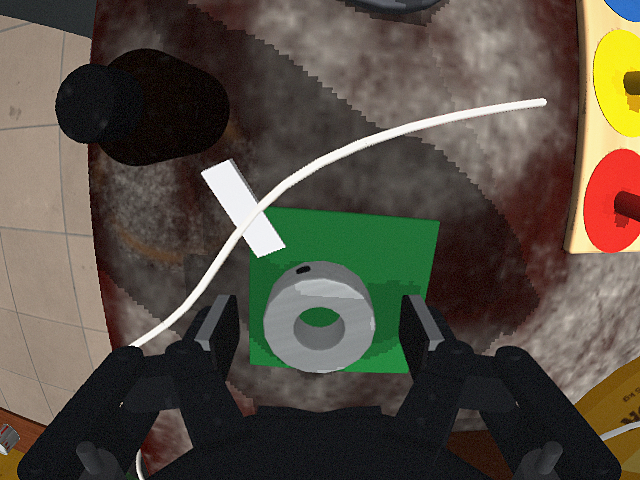

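View pics/s4.png

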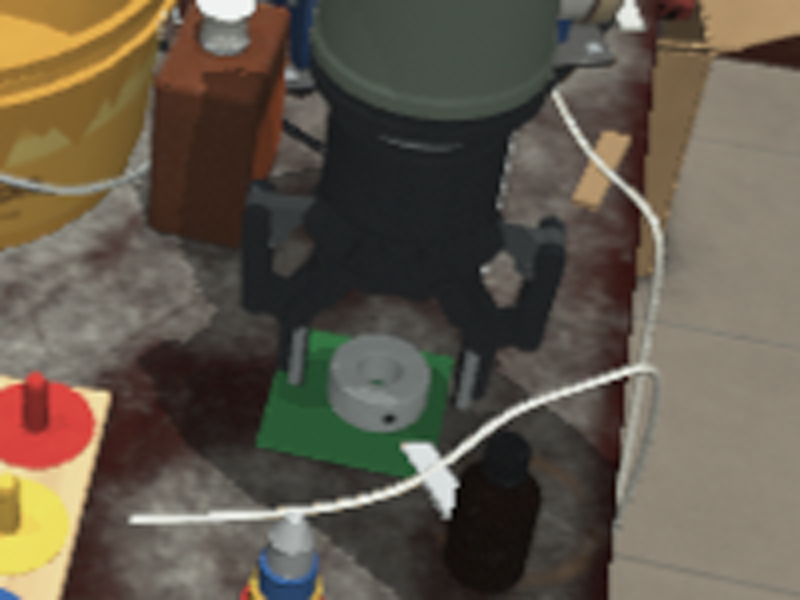

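```bash
python3 - <<'E'
from h import *
np.set_printoptions(precision=4,suppress=True)
W=cam("wrist");print(atz(W,(319,324),.023,True), atz(W,(319,333),.003,True))
E
python3 -m crank '[[0,0,0,0,0,0],[0,0,0,0,0,0],[0,0,0,0,0,0],[0,0,0,0,0,0],[0,0,0,0,0,0],[0,0,0,0,0,0],[0,0,0,0,0,0],[0,0,0,0,0,0],[0,0,0,0,0,0],[0,0,0,0,0,0]]' 0.9 40
```

```text
[ 0.4136 -0.3788  0.023 ] [ 0.4149 -0.3957  0.003 ]
clock: 5.9
tcp_pos: [0.4148, -0.3802, 0.0816]
eef_rot: [180.0, -0.0, 4.4]
ft_force: [-2.0, 0.6, 5.8]
width: 0.511
```

```bash
python3 -m crank '[[0,0,-5,0,0,0],[0,0,-10,0,0,0],[0,0,-15,0,0,0],[0,0,-15,0,0,0],[0,0,-15,0,0,0],[0,0,-15,0,0,0],[0,0,-15,0,0,0],[0,0,-15,0,0,0],[0,0,-15,0,0,0],[0,0,-5,0,0,0]]' 
python3 - <<'E'
from h import *
np.set_printoptions(precision=4,suppress=True)
W=cam("wrist");cv2.imwrite("pics/w5.png",W["frame"][:,:,::-1])
S=cam("side");cv2.imwrite("pics/s5.png",cv2.resize(S["frame"][150:300,300:500,::-1],(800,600),interpolation=cv2.INTER_CUBIC))
p,e=now();print(p,e,telemetry.observe()["ft_force"])
plan(p,e,[((.430,-.2243,.206),4.5,10)])
E
```

```text
clock: 6.73
tcp_pos: [0.415, -0.3805, 0.2087]
eef_rot: [179.9, -0.1, 4.4]
ft_force: [0.2, 0.0, -1.0]
width: 0.51
[ 0.415  -0.3802  0.2072] [179.9288  -0.1012   4.4494] [-0.3208 -0.1969 -1.3258]
[[2.7, -15.4, 0.1, 0, 0, 0], [2.7, -15.4, 0.1, 0, 0, 0], [2.7, -15.4, 0.1, 0, 0, 0], [2.7, -15.4, 0.1, 0, 0, 0], [2.7, -15.4, 0.1, 0, 0, 0], [2.7, -15.5, 0.1, 0, 0, 0], [2.7, -15.4, 0.1, 0, 0, 0], [2.7, -15.5, 0.1, 0, 0, 0], [2.7, -15.4, 0.1, 0, -0.1, 0], [2.8, -15.5, 0.1, 0.1, 0, -0.1]]
end [ 0.43   -0.2243  0.206 ] [-179.9712   -0.0011    4.5492]
```

View pics/w5.png

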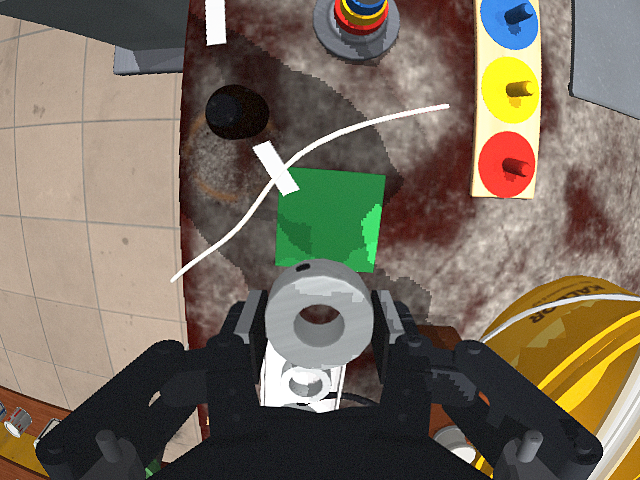

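View pics/s5.png

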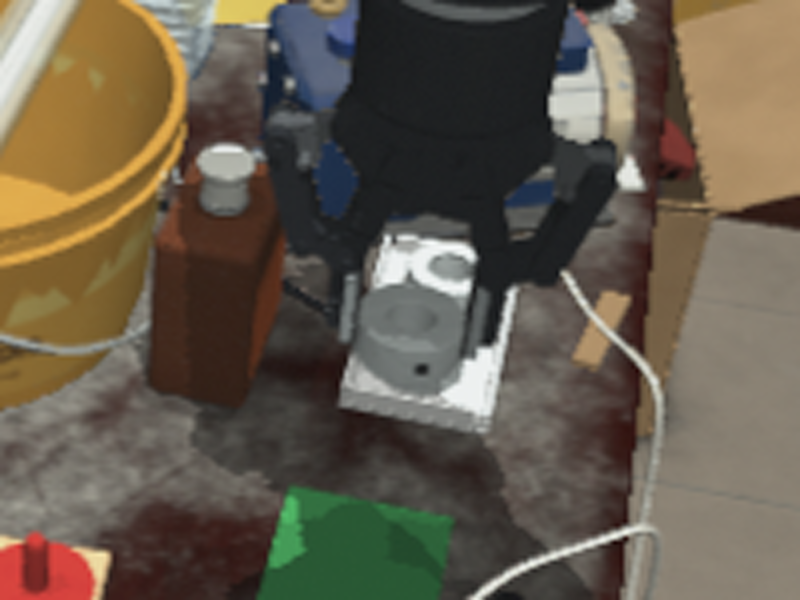

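```bash
python3 - <<'E'
from h import *
from scipy.optimize import least_squares
np.set_printoptions(precision=4,suppress=True)
W=cam("wrist");im=W["frame"][:,:,::-1]
cv2.imwrite("pics/w6.png",cv2.resize(im[250:380,240:400],(738,600),interpolation=cv2.INTER_CUBIC))
S=cam("side");print(ray(S,(300+412/4-.4,150+322/4-.4)))
np.save("pics/w6.npy",W,allow_pickle=True);np.save("pics/s6.npy",S,allow_pickle=True);print(now())
E
```

```text
(array([0.3876, 0.2373, 0.6508]), array([ 0.0351, -0.7866, -0.6435]))
(array([ 0.4146, -0.3798,  0.2056]), array([-179.9843,    0.0055,    4.4523]))
```

View pics/w6.png

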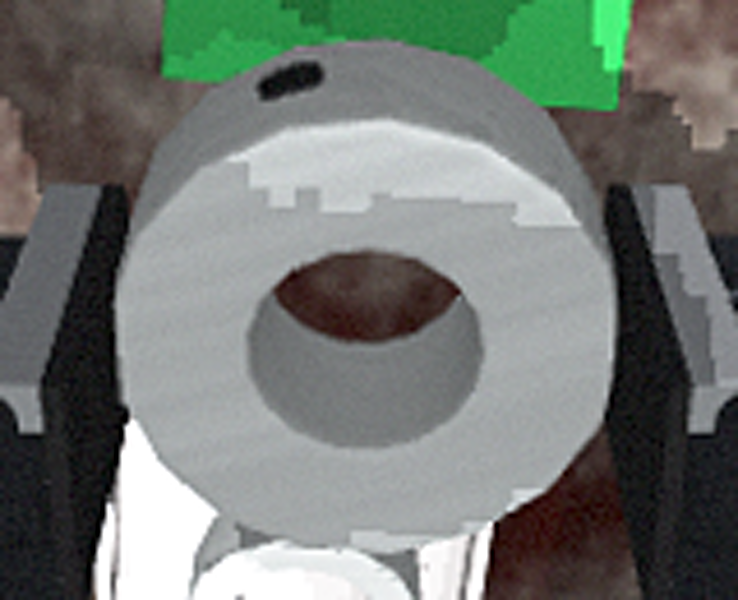

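```bash
cat >> h.py <<'E'
from scipy.optimize import least_squares
def fitc(W,pts_r,x0,free=False):
    "pts_r: list of (uv list, radius): horizontal circles with a common centre"
    def res(c):
        o=[]
        for pts,r in pts_r:
            for p in pts:
                X=atz(W,p,c[2],True);o.append(np.hypot(*(X-c)[:2])-r)
        return np.array(o)*1000
    s=least_squares(res,x0);return s.x,res(s.x)
E
python3 - <<'E'
from h import *
np.set_printoptions(precision=4,suppress=True)
W=np.load("pics/w6.npy",allow_pickle=True).item()
a=lambda u,v:((u+.5)/4.6125-.5+240,(v+.5)/4.615-.5+250)
out=[a(*p) for p in [(385,119),(115,300),(615,320),(385,548),(300,127),(130,415),(605,425),(235,530),(550,495)]]
inn=[a(*p) for p in [(248,345),(484,345),(370,249),(368,449)]]
for P in ([(out,.023),(inn,.01)],[(out,.023)],[(inn,.01)]): print(*fitc(W,P,[.415,-.38,.145]))
S=np.load("pics/s6.npy",allow_pickle=True).item()
o,d=ray(S,(300+412/4-.4,150+318/4-.4))
for y in(-.378,-.380,-.382,-.384):print(o+d*(y-o[1])/d[1])
E
```

```text
[ 0.4148 -0.3831  0.1454] [-0.0581 -0.2065 -0.7375 -0.8524 -0.1523 -0.3287  0.3042  0.5503  0.458
  0.5624  0.4603  0.6157  0.4024]
[ 0.4148 -0.3836  0.1448] [ 0.1413 -0.062  -0.6274 -0.8318  0.048  -0.232   0.3771  0.5984  0.5048]
[ 0.4144 -0.3792  0.1518] [-0.0031 -0.0033  0.0034  0.003 ]
[ 0.4153 -0.378   0.1495]
[ 0.4154 -0.38    0.1479]
[ 0.4155 -0.382   0.1462]
[ 0.4156 -0.384   0.1446]
```

```bash
python3 -m crank '[[2.8,-15.5,0,0,0,0],[2.8,-15.5,0,0,0,0],[2.8,-15.5,0,0,0,0],[2.8,-15.5,0,0,0,0],[2.8,-15.5,0,0,0,0],[2.8,-15.5,0,0,0,0],[2.8,-15.5,0,0,0,0],[2.8,-15.5,0,0,0,0],[2.8,-15.5,0,0,0,0],[2.7,-15.5,0,0,0,0]]' - 30
python3 - <<'E'
from h import *
np.set_printoptions(precision=4,suppress=True)
W=cam("wrist");W=cam("wrist");cv2.imwrite("pics/w7.png",W["frame"][:,:,::-1]);np.save("pics/w7.npy",W,allow_pickle=True)
S=cam("side");cv2.imwrite("pics/s7.png",cv2.resize(S["frame"][230:380,260:460,::-1],(800,600),interpolation=cv2.INTER_CUBIC));np.save("pics/s7.npy",S,allow_pickle=True)
p,e=now();print(p,e,telemetry.observe()["ft_force"])
E
```

```text
clock: 7.77
tcp_pos: [0.4301, -0.2225, 0.2052]
eef_rot: [-180.0, 0.1, 4.4]
ft_force: [0.7, -0.0, -1.1]
width: 0.506
[ 0.4304 -0.2224  0.2053] [-179.967     0.0646    4.5415] [ 0.1057 -1.1296 -0.7934]
```

View pics/w7.png

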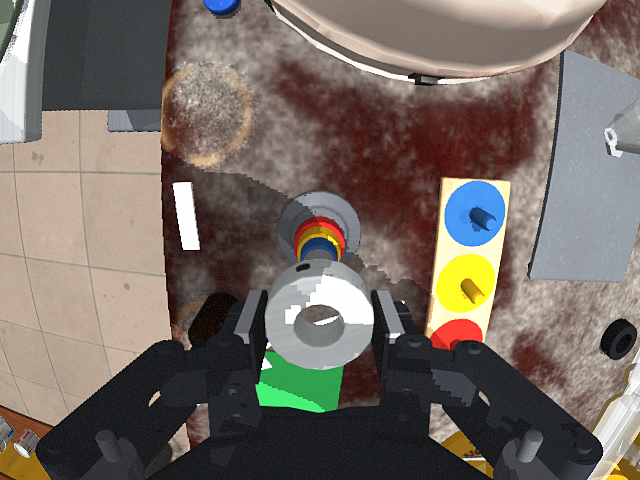

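View pics/s7.png

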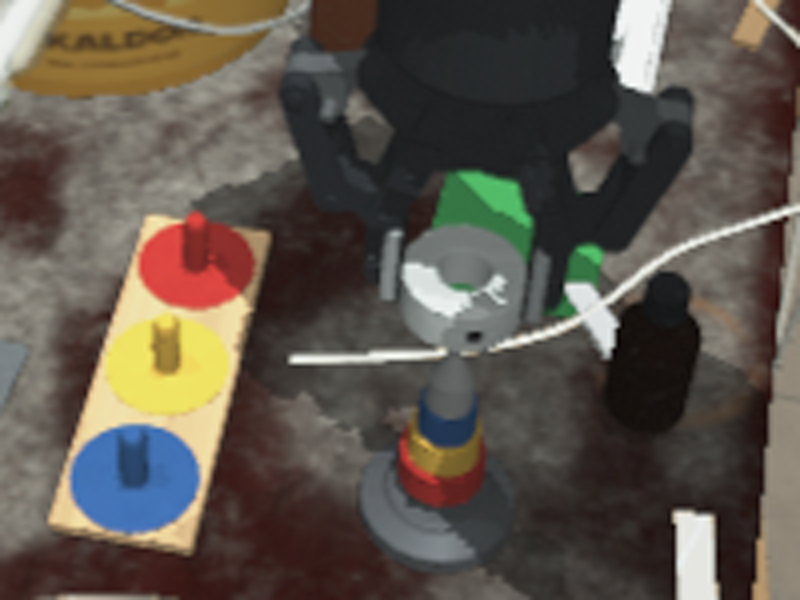

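```bash
python3 -m crank '[[0,0.8,3,0,0,0],[0,0,3,0,0,0],[0,0,3,0,0,0],[0,0,3,0,0,0],[0,0,3,0,0,0],[0,0,3,0,0,0],[0,0,3,0,0,0],[0,0,3,0,0,0],[0,0,2,0,0,0],[0,0,1,0,0,0]]'
python3 - <<'E'
from h import *
np.set_printoptions(precision=4,suppress=True)
W=cam("wrist");im=W["frame"][:,:,::-1];cv2.imwrite("pics/w8.png",cv2.resize(im[230:380,220:420],(800,600),interpolation=cv2.INTER_CUBIC))
S=cam("side");cv2.imwrite("pics/s8.png",cv2.resize(S["frame"][265:385,300:460,::-1],(800,600),interpolation=cv2.INTER_CUBIC))
p,e=now();print(p,e,telemetry.observe()["ft_force"])
E
```

```text
clock: 8.75
tcp_pos: [0.4304, -0.2241, 0.1786]
eef_rot: [-180.0, 0.0, 4.4]
ft_force: [0.4, -0.7, -1.4]
width: 0.514
[ 0.4304 -0.2241  0.1788] [-179.9959    0.0108    4.4374] [ 0.52   -0.6355 -0.1861]
```

View pics/w8.png

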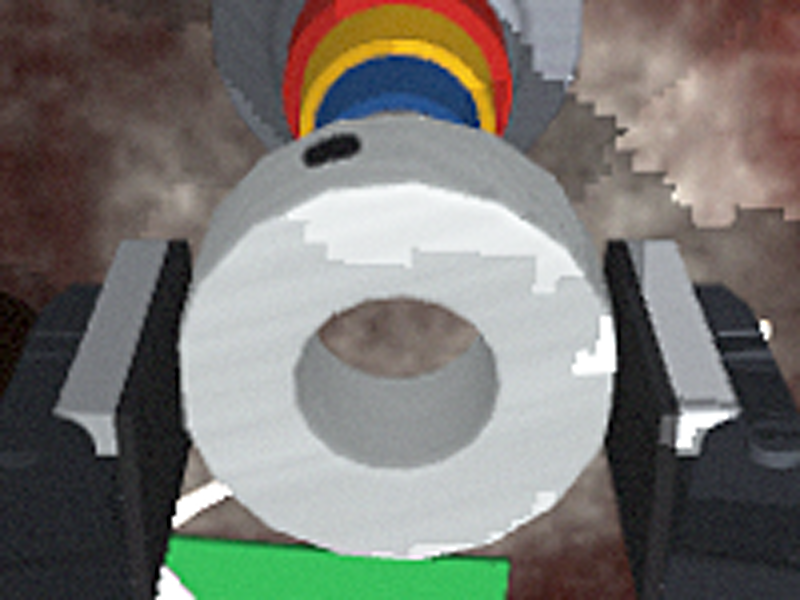

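View pics/s8.png

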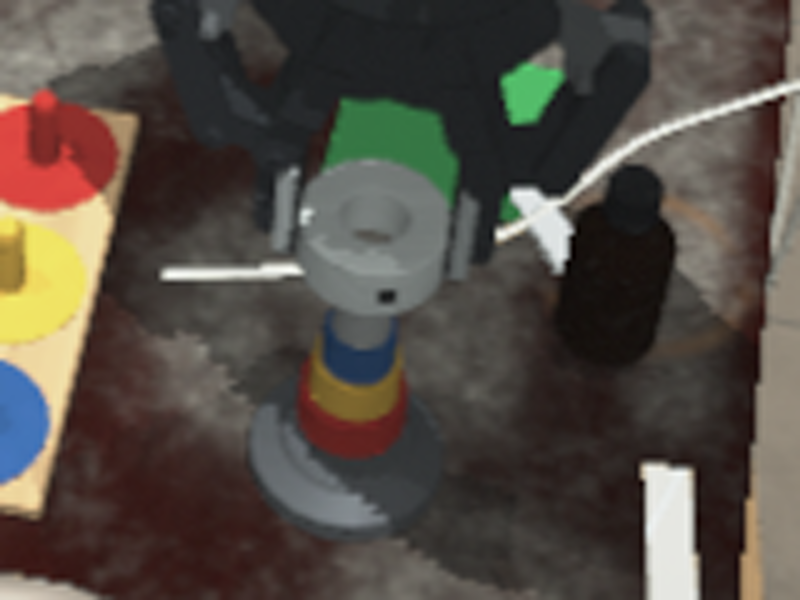

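```bash
python3 -m crank '[[0,0,1,0,0,0],[0,0,1,0,0,0],[0,0,1,0,0,0],[0,0,1,0,0,0],[0,0,1,0,0,0],[0,0,1,0,0,0],[0,0,1,0,0,0],[0,0,1,0,0,0],[0,0,0,0,0,0],[0,0,0,0,0,0]]'
python3 - <<'E'
from h import *
np.set_printoptions(precision=4,suppress=True)
W=cam("wrist");im=W["frame"][:,:,::-1];cv2.imwrite("pics/w9.png",cv2.resize(im[230:380,220:420],(800,600),interpolation=cv2.INTER_CUBIC))
S=cam("side");cv2.imwrite("pics/s9.png",cv2.resize(S["frame"][265:385,300:460,::-1],(800,600),interpolation=cv2.INTER_CUBIC))
for i in range(3):
  p,e=now();print(p,e,telemetry.observe()["ft_force"])
E
```

```text
clock: 9.68
tcp_pos: [0.4305, -0.2242, 0.1709]
eef_rot: [180.0, 0.0, 4.4]
ft_force: [0.3, -0.6, -0.0]
width: 0.506
[ 0.4305 -0.2242  0.1709] [179.9992  -0.0009   4.4382] [-0.0708  0.2205 -0.8599]
[ 0.4305 -0.2242  0.1709] [179.9992  -0.0009   4.4382] [-0.0708  0.2205 -0.8599]
[ 0.4305 -0.2242  0.1709] [179.9992  -0.0009   4.4382] [-0.0708  0.2205 -0.8599]
```

View pics/w9.png

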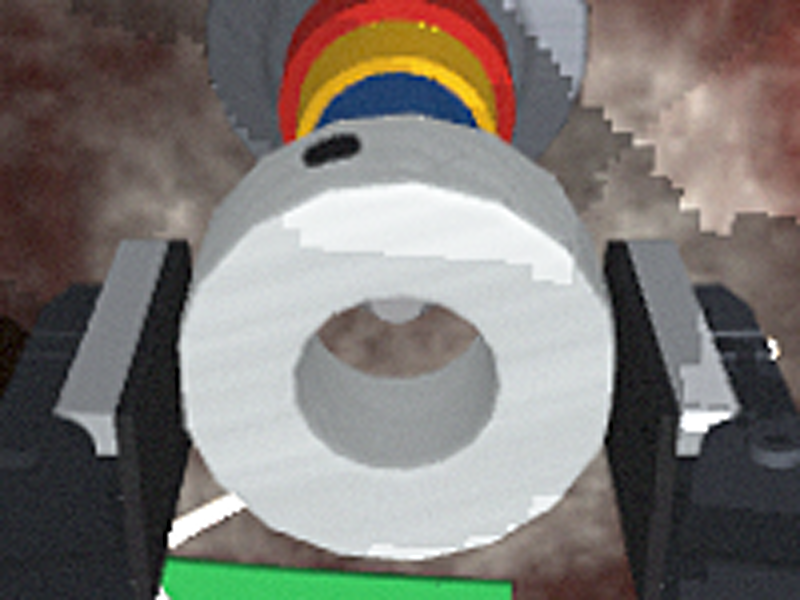

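View pics/s9.png

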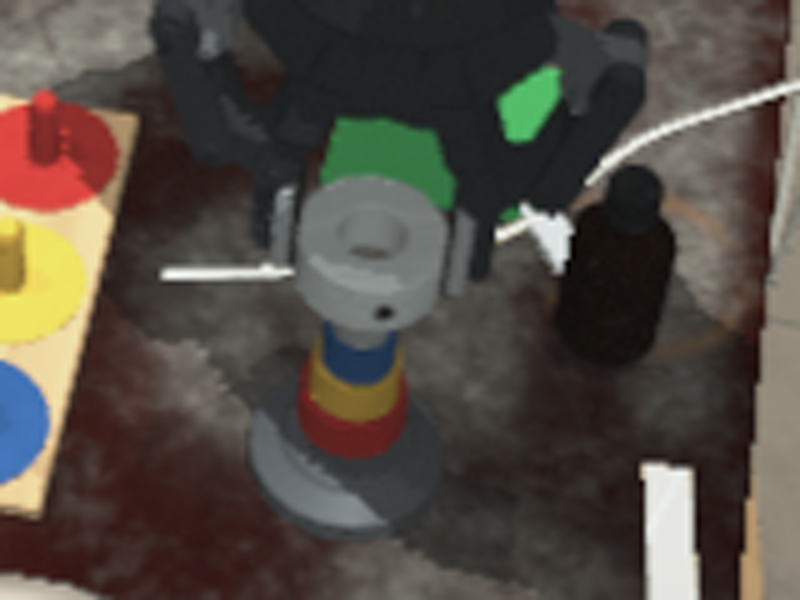

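```bash
python3 - <<'E'
from h import *
np.set_printoptions(precision=4,suppress=True)
W=cam("wrist")
a=lambda u,v:((u+.5)/4-.5+220,(v+.5)/4-.5+230)
for z in(.096,.1,.104):print(atz(W,a(396,308),z,True))
inn=[a(*p) for p in [(295,382),(498,382),(397,296),(397,468)]]
out=[a(*p) for p in [(181,350),(613,360),(405,183),(415,559)]]
for P in ([(out,.023),(inn,.01)],[(inn,.01)],[(out,.023)]): print(*fitc(W,P,[.43,-.22,.115]))
for z in(.11,.1125,.115):
    print(z,np.mean([atz(W,q,z,True) for q in inn[2:]],0),np.mean([atz(W,q,z,True) for q in out[2:]],0))
E
```

```text
[ 0.4298 -0.225   0.096 ]
[ 0.4297 -0.2228  0.1   ]
[ 0.4295 -0.2207  0.104 ]
[ 0.4301 -0.2276  0.1081] [-0.4749 -0.4783 -0.0016  0.0205  0.4988  0.4993  0.5678  0.4364]
[ 0.4298 -0.2237  0.1144] [-0.0024 -0.0025  0.0025  0.0024]
[ 0.4302 -0.2285  0.1068] [-0.2312 -0.2572  0.2758  0.2022]
0.11 [ 0.43   -0.2264  0.11  ] [ 0.4314 -0.2263  0.11  ]
0.1125 [ 0.4299 -0.2249  0.1125] [ 0.4313 -0.2248  0.1125]
0.115 [ 0.4298 -0.2234  0.115 ] [ 0.4311 -0.2233  0.115 ]
```

```bash
python3 -m crank '[[0,0,1,0,0,0],[0,0,1,0,0,0],[0,0,1,0,0,0],[0,0,0.5,0,0,0],[0,0,0.5,0,0,0],[0,0,0.5,0,0,0],[0,0,0.5,0,0,0],[0,0,0.5,0,0,0],[0,0,0,0,0,0],[0,0,0,0,0,0]]'
python3 - <<'E'
from h import *
np.set_printoptions(precision=4,suppress=True)
W=cam("wrist");im=W["frame"][:,:,::-1];cv2.imwrite("pics/w10.png",cv2.resize(im[230:380,220:420],(800,600),interpolation=cv2.INTER_CUBIC))
p,e=now();print(p,e,telemetry.observe()["ft_force"],telemetry.observe()["torque"])
E
```

```text
clock: 10.67
tcp_pos: [0.4305, -0.2241, 0.1654]
eef_rot: [180.0, 0.0, 4.4]
ft_force: [-0.0, -0.8, -0.8]
width: 0.509
[ 0.4305 -0.2242  0.1654] [179.9976   0.0022   4.4394] [ 0.9112  0.1268 -1.6311] [ 0.0248 -0.0139 -0.0562]
```

View pics/w10.png

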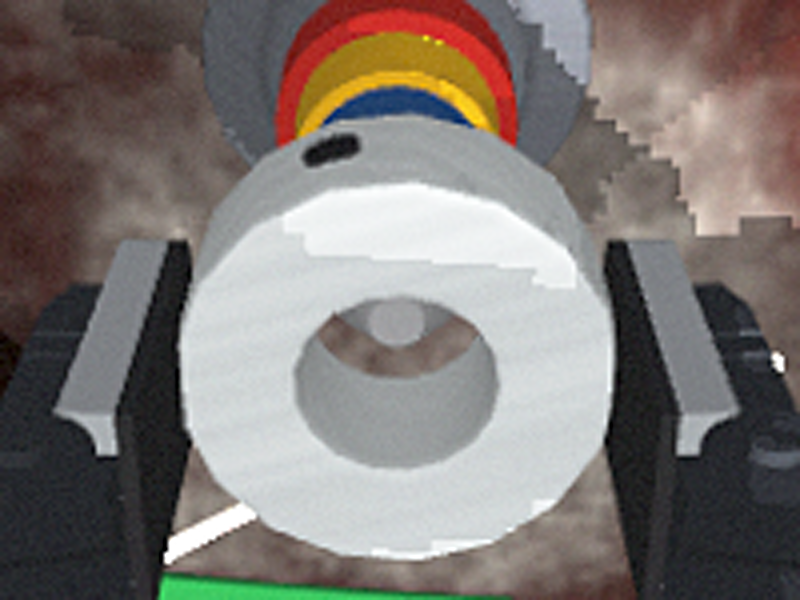

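```bash
python3 - <<'E'
from h import *
np.set_printoptions(precision=4,suppress=True)
W2=np.load("pics/w2.npy",allow_pickle=True).item();W=cam("wrist")
a=lambda u,v:((u+.5)/4-.5+220,(v+.5)/4-.5+230)
b=lambda u,v:((u+.5)/2.729-.5+280,(v+.5)/2.727-.5)
for q in [(165,44),(165,47),(165,50)]:
  print(tri([ray(W2,b(*q),True),ray(W,a(397,325),True)]))
W7=np.load("pics/w7.npy",allow_pickle=True).item();im=W2["frame"][:,:,::-1];cv2.imwrite("pics/w2t.png",cv2.resize(im[0:60,310:370],(600,600),interpolation=cv2.INTER_CUBIC))
E
```

```text
[ 0.4296 -0.2228  0.0983]
[ 0.4297 -0.2233  0.0974]
[ 0.4297 -0.2238  0.0965]
```

View pics/w2t.png

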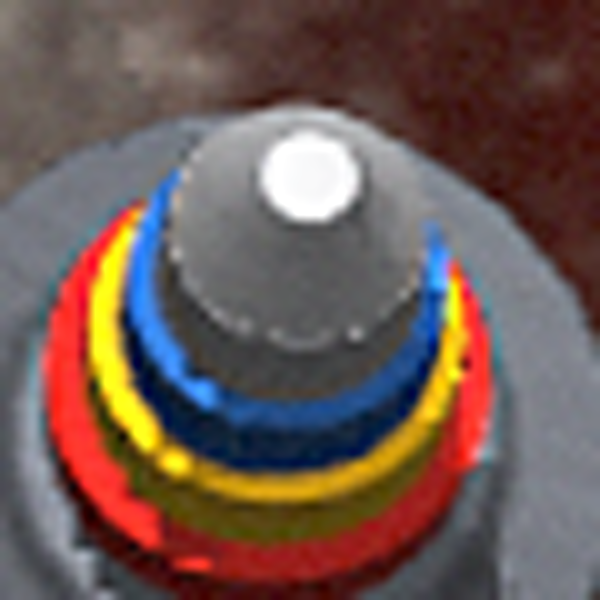

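```bash
python3 -m crank '[[0,-0.5,0,0,0,0],[0,-0.6,0,0,0,0],[0,0,0.5,0,0,0],[0,0,0.5,0,0,0],[0,0,0.5,0,0,0],[0,0,0.5,0,0,0],[0,0,0.5,0,0,0],[0,0,0.5,0,0,0],[0,0,0.5,0,0,0],[0,0,0,0,0,0]]'
python3 - <<'E'
from h import *
np.set_printoptions(precision=4,suppress=True)
W=cam("wrist");im=W["frame"][:,:,::-1];cv2.imwrite("pics/w11.png",cv2.resize(im[230:380,220:420],(800,600),interpolation=cv2.INTER_CUBIC))
p,e=now();print(p,e,telemetry.observe()["ft_force"],telemetry.observe()["torque"])
E
```

```text
clock: 11.6
tcp_pos: [0.4304, -0.2231, 0.1618]
eef_rot: [-180.0, 0.0, 4.4]
ft_force: [-0.2, -0.1, -1.1]
width: 0.512
[ 0.4304 -0.2231  0.1619] [-179.9993    0.005     4.4381] [ 0.0664  0.9663 -1.4793] [-0.0382  0.0612  0.0111]
```

View pics/w11.png

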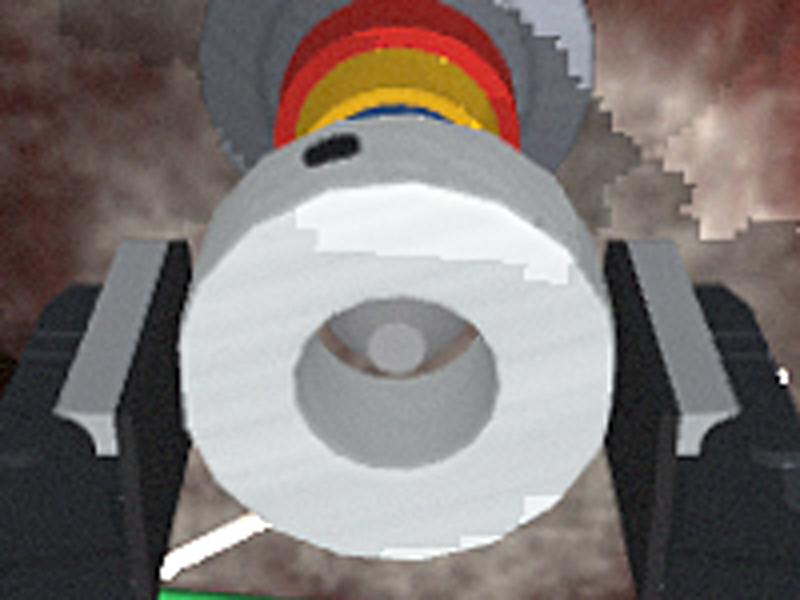

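```bash
python3 -m crank '[[0,0,0.5,0,0,0],[0,0,0.5,0,0,0],[0,0,0.5,0,0,0],[0,0,0.5,0,0,0],[0,0,0.5,0,0,0],[0,0,0.5,0,0,0],[0,0,0.5,0,0,0],[0,0,0.5,0,0,0],[0,0,0,0,0,0],[0,0,0,0,0,0]]'
python3 - <<'E'
from h import *
np.set_printoptions(precision=4,suppress=True)
W=cam("wrist");im=W["frame"][:,:,::-1];cv2.imwrite("pics/w12.png",cv2.resize(im[230:380,220:420],(800,600),interpolation=cv2.INTER_CUBIC))
p,e=now();print(p,e,telemetry.observe()["ft_force"],telemetry.observe()["torque"])
E
```

```text
clock: 12.48
tcp_pos: [0.4304, -0.2231, 0.1579]
eef_rot: [-180.0, 0.0, 4.4]
ft_force: [0.2, -0.1, -1.2]
width: 0.51
[ 0.4304 -0.2231  0.1579] [179.998    0.0018   4.4404] [ 0.2989 -0.4508 -0.2893] [ 0.0108  0.0375 -0.0305]
```

View pics/w12.png

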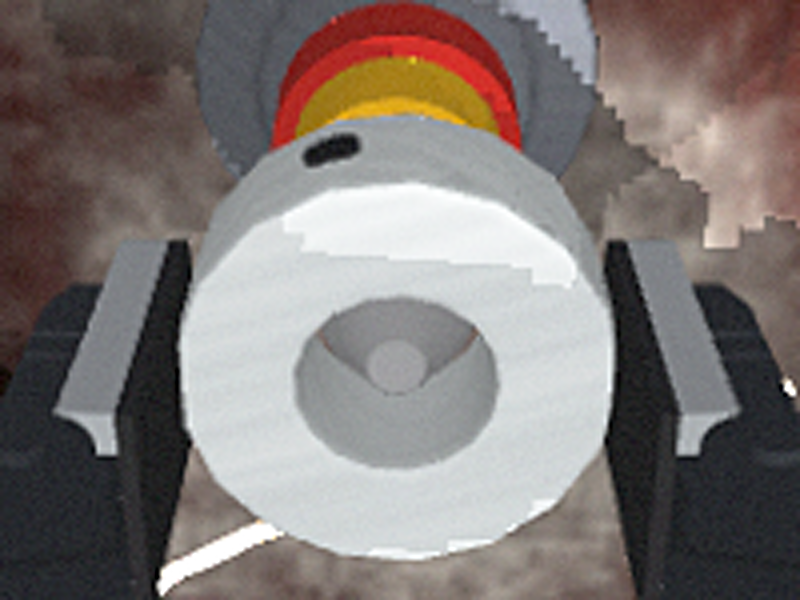

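```bash
python3 -m crank '[[0,0,0.5,0,0,0],[0,0,0.5,0,0,0],[0,0,0.5,0,0,0],[0,0,0.5,0,0,0],[0,0,0.5,0,0,0],[0,0,0.5,0,0,0],[0,0,0.5,0,0,0],[0,0,0.5,0,0,0],[0,0,0,0,0,0],[0,0,0,0,0,0]]'
python3 - <<'E'
from h import *
np.set_printoptions(precision=4,suppress=True)
p,e=now();print(p,e,telemetry.observe()["ft_force"],telemetry.observe()["torque"])
E
```

```text
clock: 13.37
tcp_pos: [0.4304, -0.223, 0.1539]
eef_rot: [180.0, 0.0, 4.4]
ft_force: [-0.2, -0.6, -1.3]
width: 0.512
[ 0.4304 -0.223   0.1539] [179.9998   0.0059   4.442 ] [-0.1863 -0.5763 -1.3017] [ 0.0125 -0.0481 -0.0329]
```

```bash
python3 -m crank '[[0,0,0.5,0,0,0],[0,0,0.5,0,0,0],[0,0,0.5,0,0,0],[0,0,0.5,0,0,0],[0,0,0.5,0,0,0],[0,0,0.5,0,0,0],[0,0,0,0,0,0],[0,0,0,0,0,0],[0,0,0,0,0,0],[0,0,0,0,0,0]]'
python3 - <<'E'
from h import *
np.set_printoptions(precision=4,suppress=True)
W=cam("wrist");im=W["frame"][:,:,::-1];cv2.imwrite("pics/w13.png",cv2.resize(im[230:380,220:420],(800,600),interpolation=cv2.INTER_CUBIC))
p,e=now();print(p,e,telemetry.observe()["ft_force"],telemetry.observe()["torque"])
E
```

```text
clock: 14.2
tcp_pos: [0.4304, -0.223, 0.1509]
eef_rot: [180.0, -0.0, 4.4]
ft_force: [0.3, -0.3, -0.9]
width: 0.51
[ 0.4304 -0.223   0.1509] [179.9969  -0.0018   4.4434] [ 0.2659 -0.8315 -0.1821] [ 0.0065  0.0212 -0.0128]
```

View pics/w13.png

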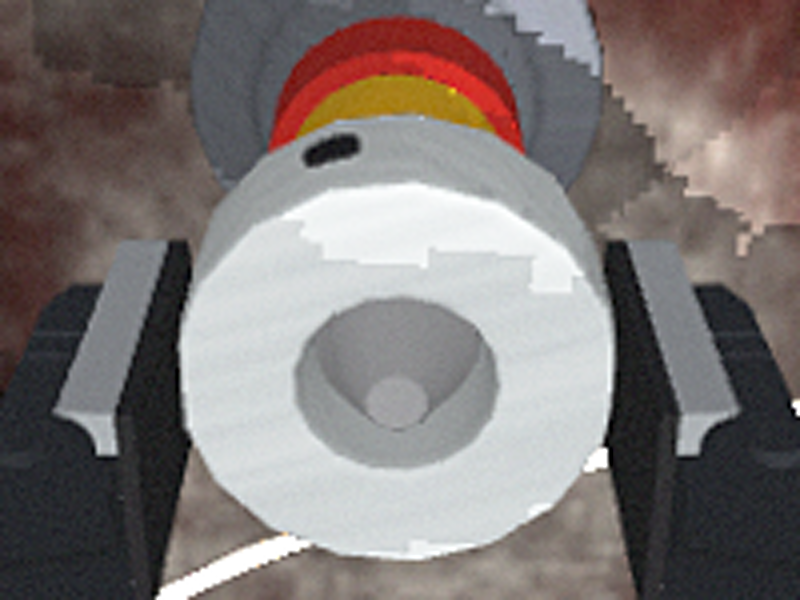

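```bash
python3 -m crank '[[0,0,0.5,0,0,0],[0,0,0.5,0,0,0],[0,0,0.5,0,0,0],[0,0,0.5,0,0,0],[0,0,0.5,0,0,0],[0,0,0,0,0,0],[0,0,0,0,0,0],[0,0,0,0,0,0],[0,0,0,0,0,0],[0,0,0,0,0,0]]'
python3 -m crank '[[0,0,0.3,0,0,0],[0,0,0.3,0,0,0],[0,0,0.3,0,0,0],[0,0,0.3,0,0,0],[0,0,0,0,0,0],[0,0,0,0,0,0],[0,0,0,0,0,0],[0,0,0,0,0,0],[0,0,0,0,0,0],[0,0,0,0,0,0]]'
```

```text
clock: 15.08
tcp_pos: [0.4304, -0.2231, 0.1485]
eef_rot: [180.0, -0.0, 4.4]
ft_force: [-0.6, 0.8, 3.7]
width: 0.51
clock: 15.92
tcp_pos: [0.4305, -0.2231, 0.1474]
eef_rot: [180.0, -0.0, 4.4]
ft_force: [-0.8, 1.1, 10.8]
width: 0.51
```

```bash
python3 - <<'E'
from h import *
np.set_printoptions(precision=4,suppress=True)
W=cam("wrist");im=W["frame"][:,:,::-1];a=cv2.resize(im[230:380,220:420],(400,300),interpolation=cv2.INTER_CUBIC)
S=cam("side");b=cv2.resize(S["frame"][265:385,300:460,::-1],(800,600),interpolation=cv2.INTER_CUBIC)
cv2.imwrite("pics/w14.png",a);cv2.imwrite("pics/s14.png",b)
p,e=now();print(p,e,telemetry.observe()["ft_force"],telemetry.observe()["torque"])
E
```

```text
[ 0.4305 -0.2231  0.1474] [179.9949  -0.0234   4.4345] [-1.8124  0.4431 10.5126] [0.1783 0.3517 0.0139]
```

View pics/w14.png

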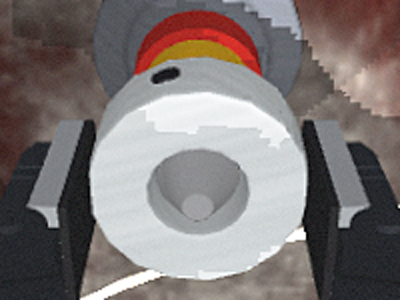

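View pics/s14.png

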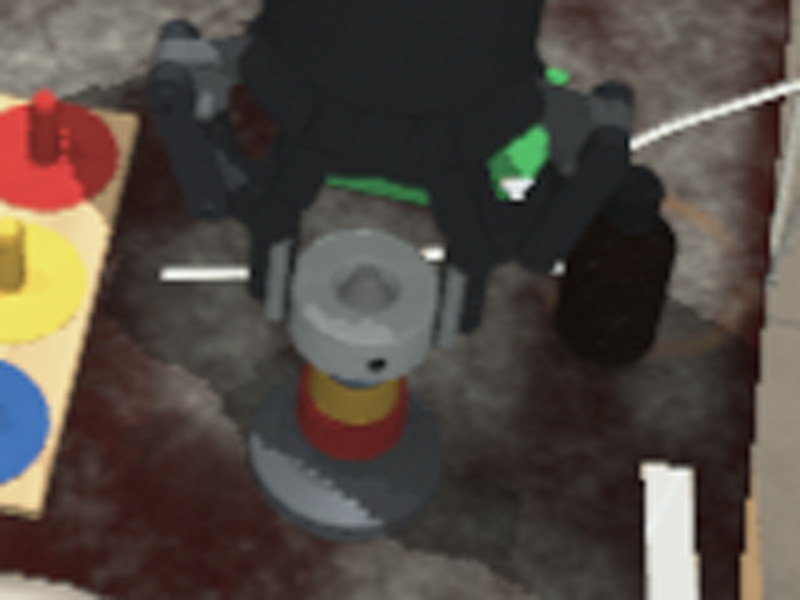

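```bash
python3 -m crank '[[0,0,-1,0,0,0],[0,0,-2,0,0,0],[0,0,-4,0,0,0],[0,0,-5,0,0,0],[0,0,-6,0,0,0],[0,0,-6,0,0,0],[0,0,-6,0,0,0],[0,0,-6,0,0,0],[0,0,-6,0,0,0],[0,0,-6,0,0,0]]'
python3 - <<'E'
from h import *
np.set_printoptions(precision=4,suppress=True)
W=cam("wrist");im=W["frame"][:,:,::-1];cv2.imwrite("pics/w15.png",im)
p,e=now();print(p,e,telemetry.observe()["ft_force"],telemetry.observe()["torque"])
plan(p,e,[((.5515,-.1966,.180),4.5,10)])
E
```

```text
clock: 16.85
tcp_pos: [0.4304, -0.223, 0.1959]
eef_rot: [180.0, -0.0, 4.4]
ft_force: [0.2, 0.0, -0.5]
width: 0.51
[ 0.4307 -0.2232  0.1967] [179.9746  -0.0678   4.4312] [ 0.7339 -0.7784  0.5328] [-0.0043 -0.056   0.0166]
[[12.2, -1.7, 1.7, 0, 0, 0], [12.3, -1.7, 1.7, 0, 0, 0], [12.2, -1.7, 1.7, 0, 0, 0], [12.3, -1.7, 1.7, 0, 0, 0], [12.2, -1.7, 1.7, 0, 0, 0], [12.3, -1.7, 1.7, 0, 0, 0], [12.2, -1.8, 1.7, 0, 0, 0], [12.3, -1.7, 1.7, 0, 0, 0], [12.2, -1.8, 1.6, 0, 0, 0], [12.3, -1.7, 1.7, 0, -0.1, -0.1]]
end [ 0.5515 -0.1966  0.18  ] [179.9745   0.0323   4.5311]
```

View pics/w15.png

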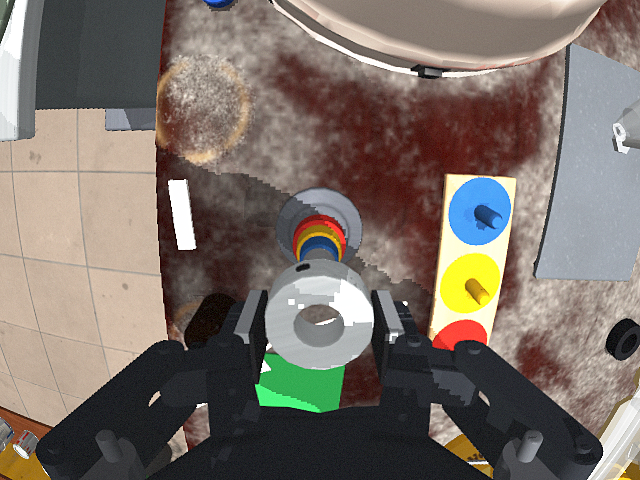

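```bash
python3 -m crank '[[12.3,-1.7,0,0,0,0],[12.3,-1.7,0,0,0,0],[12.3,-1.7,0,0,0,0],[12.3,-1.7,0,0,0,0],[12.3,-1.7,2,0,0,0],[12.3,-1.7,4,0,0,0],[12.3,-1.7,6,0,0,0],[12.2,-1.8,8,0,0,0],[12.2,-1.8,10,0,0,0],[12.2,-1.8,10,0,0,0]]'
python3 - <<'E'
from h import *
np.set_printoptions(precision=4,suppress=True)
W=cam("wrist");W=cam("wrist");im=W["frame"][:,:,::-1];cv2.imwrite("pics/w16.png",im)
S=cam("side");b=cv2.resize(S["frame"][240:390,240:440,::-1],(800,600),interpolation=cv2.INTER_CUBIC)
cv2.imwrite("pics/s16.png",b)
p,e=now();print(p,e,telemetry.observe()["ft_force"],telemetry.observe()["torque"])
E
```

```text
clock: 17.73
tcp_pos: [0.5526, -0.1958, 0.154]
eef_rot: [-180.0, 0.0, 4.5]
ft_force: [-0.3, 0.0, -1.1]
width: 0.509
[ 0.5517 -0.1958  0.1538] [-179.978     0.1056    4.4931] [-0.4972  0.6039 -0.5198] [-0.016  -0.0214 -0.0405]
```

View pics/w16.png

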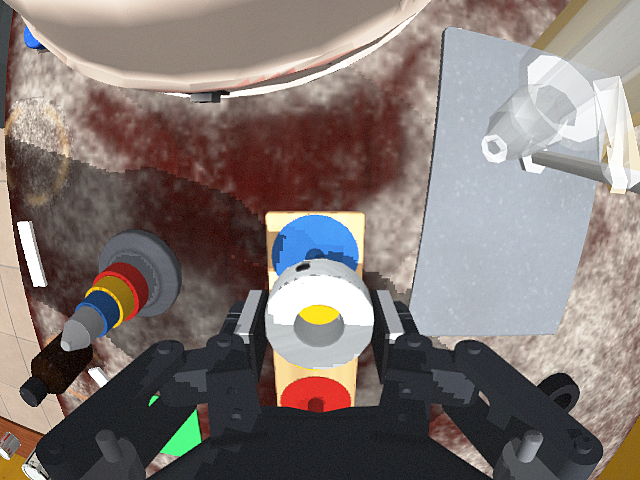

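View pics/s16.png

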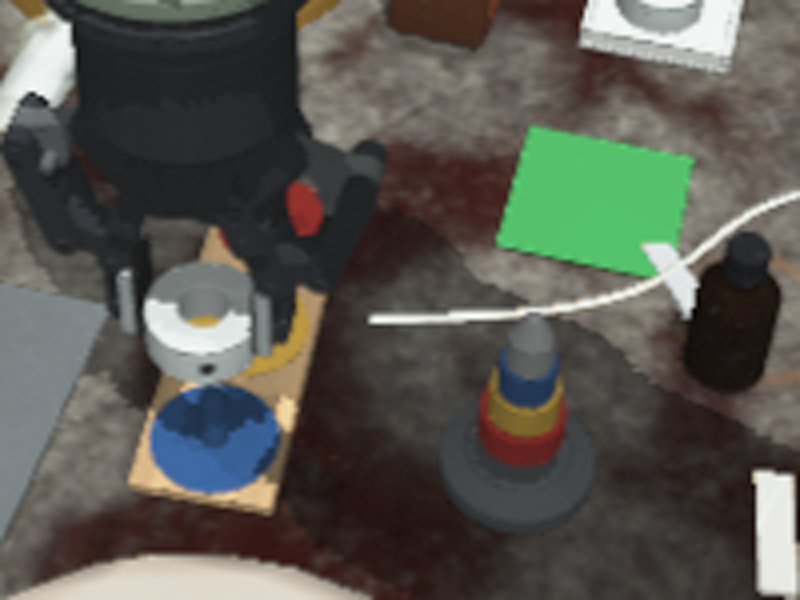

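```bash
python3 -m crank '[[0,0,4,0,0,0],[0,0,5,0,0,0],[0,0,5,0,0,0],[0,0,5,0,0,0],[0,0,5,0,0,0],[0,0,5,0,0,0],[0,0,4,0,0,0],[0,0,2,0,0,0],[0,0,0,0,0,0],[0,0,0,0,0,0]]'
python3 - <<'E'
from h import *
np.set_printoptions(precision=4,suppress=True)
W=cam("wrist");im=W["frame"][:,:,::-1];cv2.imwrite("pics/w17.png",cv2.resize(im[230:380,220:420],(800,600),interpolation=cv2.INTER_CUBIC))
a=lambda u,v:((u+.5)/4-.5+220,(v+.5)/4-.5+230)
p,e=now();print(p,e,telemetry.observe()["ft_force"])
print(np.mean([atz(W,a(*q),p[2]-.0578,True) for q in [(397,296),(397,468)]],0))
E
```

```text
clock: 18.72
tcp_pos: [0.5514, -0.1963, 0.1202]
eef_rot: [180.0, 0.0, 4.4]
ft_force: [-0.4, -0.3, -0.0]
width: 0.508
[ 0.5515 -0.1964  0.1203] [179.9919  -0.0088   4.4369] [ 0.0109  0.1708 -0.1806]
[ 0.5508 -0.1966  0.0625]
```

View pics/w17.png

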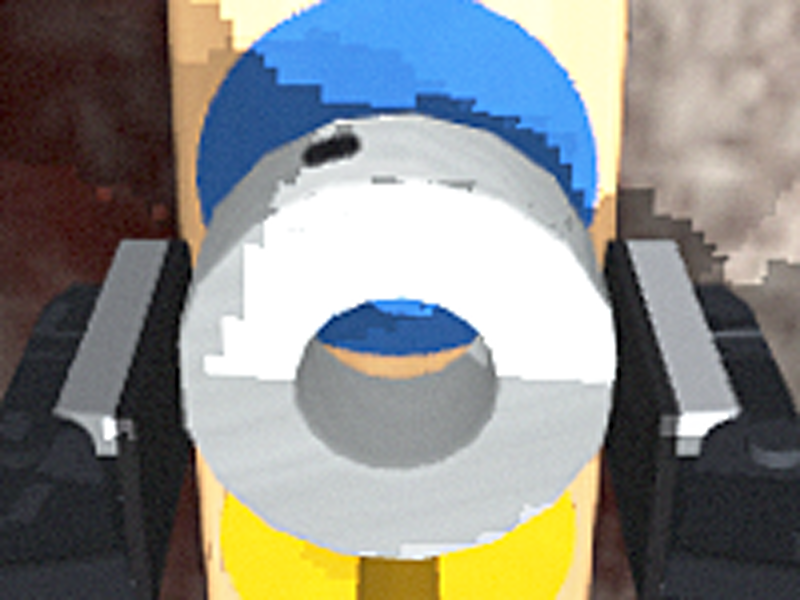

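```bash
python3 -m crank '[[0,0,1,0,0,0],[0,0,1,0,0,0],[0,0,1,0,0,0],[0,0,1,0,0,0],[0,0,1,0,0,0],[0,0,1,0,0,0],[0,0,1,0,0,0],[0,0,1,0,0,0],[0,0,0,0,0,0],[0,0,0,0,0,0]]'
python3 - <<'E'
from h import *
np.set_printoptions(precision=4,suppress=True)
W=cam("wrist");im=W["frame"][:,:,::-1];cv2.imwrite("pics/w18.png",cv2.resize(im[230:380,220:420],(800,600),interpolation=cv2.INTER_CUBIC))
p,e=now();print(p,e,telemetry.observe()["ft_force"])
E
```

```text
clock: 19.6
tcp_pos: [0.5514, -0.1963, 0.1122]
eef_rot: [180.0, 0.0, 4.4]
ft_force: [-0.7, 0.4, -1.6]
width: 0.512
[ 0.5514 -0.1963  0.1122] [179.9956  -0.0012   4.4396] [-0.1715 -0.1217  0.8115]
```

View pics/w18.png

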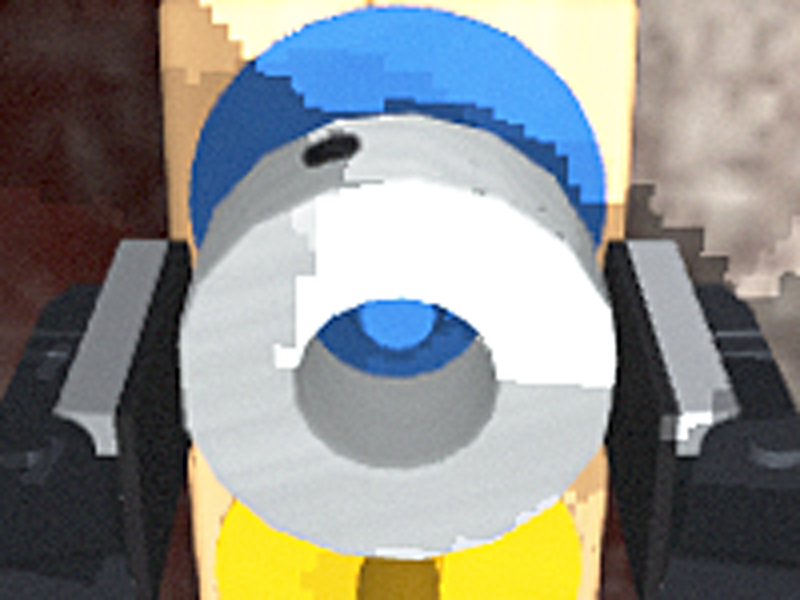

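```bash
python3 -m crank '[[0,0,2,0,0,0],[0,0,2,0,0,0],[0,0,2,0,0,0],[0,0,2,0,0,0],[0,0,2,0,0,0],[0,0,2,0,0,0],[0,0,2,0,0,0],[0,0,2,0,0,0],[0,0,0,0,0,0],[0,0,0,0,0,0]]'
python3 - <<'E'
from h import *
np.set_printoptions(precision=4,suppress=True)
W=cam("wrist");im=W["frame"][:,:,::-1];cv2.imwrite("pics/w19.png",cv2.resize(im[230:380,220:420],(800,600),interpolation=cv2.INTER_CUBIC))
p,e=now();print(p,e,telemetry.observe()["ft_force"])
E
```

```text
clock: 20.48
tcp_pos: [0.5513, -0.1963, 0.0961]
eef_rot: [-180.0, 0.0, 4.4]
ft_force: [0.1, -0.8, -0.1]
width: 0.51
[ 0.5514 -0.1964  0.0962] [179.9963   0.0013   4.4364] [ 0.3568 -0.1073 -1.58  ]
```

View pics/w19.png

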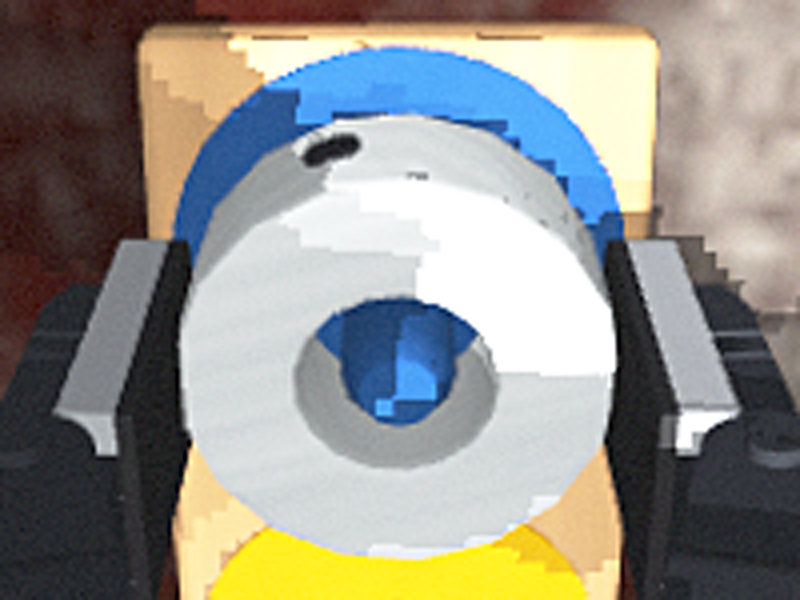

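```bash
python3 -m crank '[[0,0,1,0,0,0],[0,0,1,0,0,0],[0,0,1,0,0,0],[0,0,1,0,0,0],[0,0,1,0,0,0],[0,0,1,0,0,0],[0,0,1,0,0,0],[0,0,1,0,0,0],[0,0,0.5,0,0,0],[0,0,0,0,0,0]]'
python3 -m crank '[[0,0,0.3,0,0,0],[0,0,0.3,0,0,0],[0,0,0.3,0,0,0],[0,0,0.3,0,0,0],[0,0,0.3,0,0,0],[0,0,0,0,0,0],[0,0,0,0,0,0],[0,0,0,0,0,0],[0,0,0,0,0,0],[0,0,0,0,0,0]]'
```

```text
clock: 21.37
tcp_pos: [0.5513, -0.1963, 0.0876]
eef_rot: [-180.0, 0.0, 4.4]
ft_force: [1.0, 0.1, -1.1]
width: 0.512
clock: 22.2
tcp_pos: [0.5514, -0.1963, 0.0866]
eef_rot: [-180.0, -0.0, 4.4]
ft_force: [-2.6, 2.1, 8.1]
width: 0.514
```

```bash
python3 -m crank '[[0,0,-0.3,0,0,0],[0,0,0,0,0,0],[0,0,0,0,0,0],[0,0,0,0,0,0],[0,0,0,0,0,0],[0,0,0,0,0,0],[0,0,0,0,0,0],[0,0,0,0,0,0],[0,0,0,0,0,0],[0,0,0,0,0,0]]' 0.25
python3 - <<'E'
from h import *
np.set_printoptions(precision=4,suppress=True)
W=cam("wrist");im=W["frame"][:,:,::-1];cv2.imwrite("pics/w20.png",im)
p,e=now();print(p,e,telemetry.observe()["ft_force"])
E
```

```text
clock: 23.03
tcp_pos: [0.5514, -0.1963, 0.0865]
eef_rot: [180.0, 0.0, 4.4]
ft_force: [0.4, -0.1, 0.5]
width: 0.751
[ 0.5514 -0.1963  0.0865] [179.9982   0.0006   4.437 ] [-0.0123 -0.0067  0.19  ]
```

View pics/w20.png

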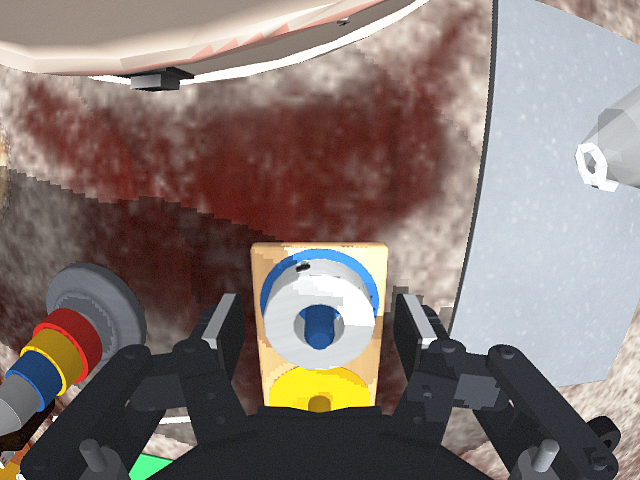

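Released and lying over the blue post; retreat straight up.

```bash
python3 -m crank '[[0,0,-3,0,0,0],[0,0,-6,0,0,0],[0,0,-10,0,0,0],[0,0,-15,0,0,0],[0,0,-18,0,0,0],[0,0,-18,0,0,0],[0,0,-18,0,0,0],[0,0,-15,0,0,0],[0,0,-5,0,0,0],[0,0,0,0,0,0]]'
python3 -m crank '[[-3,0,-3,0,0,0],[-8,0,-3,0,0,0],[-12,0,-3,0,0,0],[-15,0,-3,0,0,0],[-15,0,0,0,0,0],[-15,0,0,0,0,0],[-15,0,0,0,0,0],[-10,0,0,0,0,0],[-5,0,0,0,0,0],[0,0,0,0,0,0]]'
python3 - <<'E'
from h import *
T=cam("top");S=cam("side")
cv2.imwrite("pics/t21.png",T["frame"][:,:,::-1])
cv2.imwrite("pics/s21.png",cv2.resize(S["frame"][190:390,240:480,::-1],(720,600),interpolation=cv2.INTER_CUBIC))
print(now())
E
```

```text
clock: 23.92
tcp_pos: [0.5519, -0.1964, 0.1963]
eef_rot: [180.0, -0.1, 4.4]
ft_force: [-0.4, 0.8, 0.5]
width: 0.75
clock: 24.75
tcp_pos: [0.4528, -0.2041, 0.2065]
eef_rot: [-180.0, 0.0, 4.4]
ft_force: [-0.4, -0.1, 1.1]
width: 0.751
(array([ 0.45416374, -0.20382967,  0.20649336]), array([ 1.79996869e+02, -1.67895789e-02,  4.45057156e+00]))
```

View pics/t21.png

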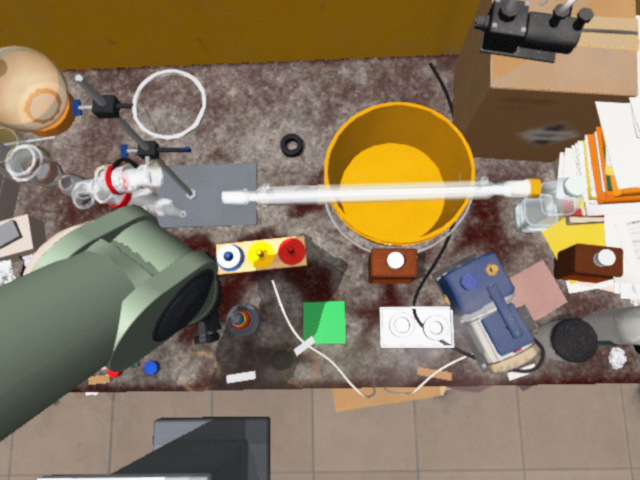

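View pics/s21.png

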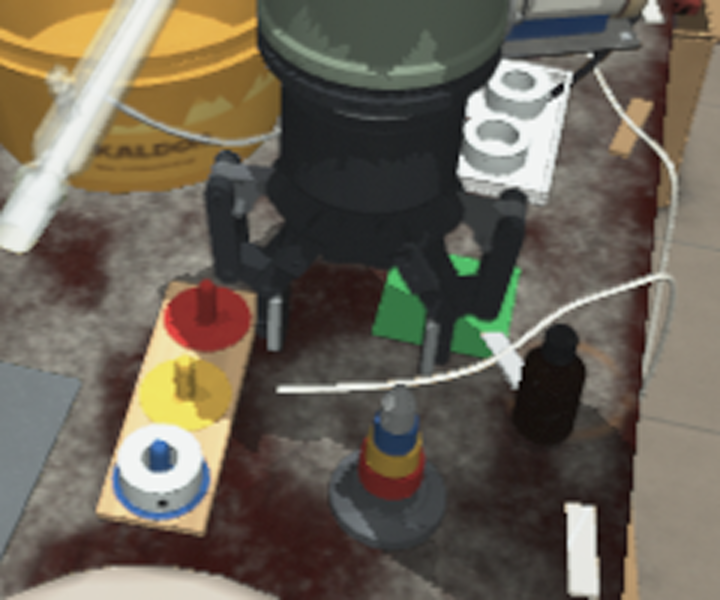

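```bash
python3 -c "
from bench import hand_in
print(hand_in())"
```

```text
the job is handed in; nothing more can be done
None
```

The collar from the green mat has a 20 mm bore: it stopped on top of the blue band. It now lies flat over the blue rack post, and the job is handed in, with about 25 s on the clock.

- **Gauging:** I slid the collar upright down the mandrel in small steps. It met no force until its underside was about 70 mm up, where the blue step was expected. I pressed to about 11 N for just under a second, and the highest reading was 10.8 N.
- **Placing:** I lifted it straight off and lowered it over the blue post until it touched the board at about 8 N. Then I released it and backed the arm clear.
- **Last pictures (top and side):** the collar is flat over the blue post, both tray collars, the dropper bottle and the tin are where they were, and the gripper touches nothing.
- **Disagreements:** the cameras differed by up to 5 mm in y (mostly the side camera), and the first alignment on the mandrel was about 1 mm off. I corrected that by looking through the bore before going lower. Nothing failed.

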